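Slide the measuring cylinder under the dispenser nozzle and lower the head

TASK

Push the glass measuring cylinder gently along the bench with your fingertips until its mouth is right under the water dispenser's nozzle, without lifting it or letting it tip. Then press the dispenser's head down onto its lower stop, so that the nozzle reaches into the mouth. Leave the tip box, the bottle and the jar where they stand, and take your hand away.

Things in the scene. Friction and masses are not known exactly. Their poses are not given: they have to be found in the camera images.
- cylinder: Loose upright glass measuring cylinder, 220 mm high, 0.14 to 0.25 kg. Origin: centre of its underside, z up, x to the middle of a flat. Dark blue hexagonal foot, 62 mm across flats, sides upright to 24 mm, then a collar narrowing to 38 mm at height 38 mm. Pushed below 30 mm it slides upright, above 45 mm it tips. The tube stands only 15 mm in from the flats: lean the hand back about 35 degrees.
- cylinder_mouth (a point): Centre of the cylinder's mouth, level with the rim, 220 mm above the underside. The glass tube is 32 mm outside, its bore 28 mm; the slightly flared rim is 37 mm outside. A dark blue guard ring, 43 mm in diameter, sits around the tube from 186 to 198 mm.
- dispenser: Fixed water dispenser: white base 120 x 160 x 24 mm, steel column 28 mm thick and 326 mm high, white head with a blue band that slides on the column and reaches out over the bench. Origin: on the bench right under the nozzle, where the cylinder's foot belongs; z up; x points to the column, whose axis is at x = 170 mm. The base covers x = 130 to 250 mm, y = -80 to 80 mm.
- nozzle_tip (a point): Lower end of the steel nozzle, an 8 mm tube pointing straight down under the outer end of the head. It moves with the head: 245 mm above the bench with the head fully up (joint 0), 200 mm with the head on its stop, so 20 mm inside the mouth of a cylinder that stands under it.
- head_pad (a point): Centre of the black rubber press pad (40 x 38 mm) on top of the head, straight above the nozzle and 69 mm above its tip: 314 mm above the bench with the head fully up, 269 mm with the head on its stop. The head is 50 mm wide and 36 mm thick; it runs from 23 mm outside the nozzle to the column.
- head (a joint): How far the head has been pushed down the column, in m: 0 fully up, 0.045 down on the stop (an aluminium collar on the column). No spring: it stays where it is left by friction; about 6 N downward moves it slowly, more moves it faster. It starts 0 to 12 mm down.
- tip_box: Closed box of pipette tips, blue with a clear lid, 82 (x) x 120 (y) x 89 (z) mm. Origin: centre of its underside. Bystander.
- reagent_bottle: Small amber glass bottle with a blue cap, 46 mm diameter, 95 mm high. Origin: centre of its underside. Bystander.
- sample_jar: White plastic jar with a red lid, 52 mm diameter, 62 mm high. Origin: centre of its underside. Bystander.
Not all that is in view belongs to the job. Of the things like the cylinder, leave any that is red or yellow; of the rest the smaller one is meant.

How it is judged (in metres and radians):
On the way, in this order (a step that is already met when the one before it is completed fails the run):
1. the cylinder stands upright with its mouth under the nozzle, the head still up (horizontal distance between cylinder_mouth and nozzle_tip below 0.009 m and angle between cylinder's own z axis and vertical below 0.05 rad and height (world z) of cylinder below 0.003 m and value of joint head below 0.02 m), for 0.2 s.
2. the head is down on its stop, the nozzle in the mouth (value of joint head above 0.041 m and horizontal distance between cylinder_mouth and nozzle_tip below 0.0105 m), for 0.1 s.
At the end, for the whole second after the job is handed in: The head is down on its stop (within 4 mm), the nozzle tip is at least 10 mm inside the cylinder's mouth and within 10.5 mm of its axis, and the cylinder stands upright on the bench (within 3 degrees) and at rest. Before the head was lowered the mouth's centre stood within 9 mm of the nozzle's axis (all of step 2 and z of nozzle_tip in the frame of cylinder below 0.21 m and angle between cylinder's own z axis and vertical below 0.05 rad and height (world z) of cylinder below 0.003 m and linear speed of cylinder below 0.01 m/s); the robot touches nothing.
It fails at once if the cylinder tipped more than 10 degrees (angle between cylinder's own z axis and vertical above 0.175 rad).
It fails at once if the cylinder was lifted off the bench (height (world z) of cylinder above 0.01 m).
It fails at once if the cylinder was gripped or pushed roughly (more than 15 N) (contact force between the fingers and cylinder above 15 N).
It fails at once if the tip box, the bottle or the jar was moved (more than 15 mm) (distance of any of tip_box, reagent_bottle, sample_jar from where it was at the start of the episode above 0.015 m).
It also fails if it takes over 59 s, if anything falls off the work surface, if the arm or the gripper's body presses on something with over 40 N, if the wrist force passes 120 N, or if a joint passes its speed limit or range.

ROBOT

A 6-joint arm with a two-finger parallel gripper is mounted at the origin on the work surface. World frame = base frame: x ahead of the robot, y to its left, z up, the work surface at z = 0. Lengths are in m, angles in degrees, forces in N, time in s.
With the tool pointing down it reaches from about 0.4 to 0.825 m from the base axis. Payload 7 kg.
Tool frame: the origin (TCP) lies at the very end of the fingers, on their centre line; the grasp point (between the pads) lies 19 mm behind it (grasp_offset is the x of the grasp point in the tool frame, in m); x points along the fingers, y is the direction in which the jaws open and shut, and the axes are right-handed (so a half turn about x gives the same grasp; the last joint's range is limited). The gripper opens to 88 mm and grips with 3 to 60 N. Pads are 19 mm wide; open, the fingers measure 130 mm over their backs; the gripper's body (78 mm by 193 mm) begins 47 mm behind the grasp point.
Start: joints at [90.82, 20.546, 0.682, 0, -70.136, -16.507], TCP at [0.183, 0.65, 0.227] pointing down, gripper open.
Joint ranges: [-176.03, 176.03], [-82.01, 121.73], [-58.28, 71.71], [-173.87, 95.51], [-174.79, -0.11], [-173.66, 173.66]. Speed limits (degrees/s): [136.94, 136.94, 172.46, 180, 180, 180].

INTERFACE

Orientations are given as [roll, pitch, yaw] about the fixed x, y, z axes, in that order (R = Rz(yaw) Ry(pitch) Rx(roll)).
In Python, from plant import get_obs, snapshot, close_job, grasp_offset gives the robot as it stands.
- The arm moves only by the tool carry_out, never from a script. Its argument "series" is a list that holds one entry, the list of rows, each a list of 6 numbers: the shift along the tool's x, y, z in mm, then the turn, a rotation vector about the tool's x, y, z in degrees. A call has 1 to 10 rows; each row is the pose to reach, as a shift and turn from the pose commanded when the call began, along the tool's axes at that moment; what a row does not reach only later rows make up. A row lasts 1/8 s, in which the tool goes at most 62.5 mm and 10.7 degrees, less where a joint would pass 70% of its speed; a pose out of reach is approached as far as the arm can. A call with a gripper value outside its range is refused whole. "hand" is the gripper's target within -1 to 1 (shut at 1, half-way at 0, fully open at -1), set as the call begins (left out, the last holds). The fingers move at their own pace and stop on an object; the grip force is fixed at half the most. Time passes only in rows, so rows that repeat a pose let the fingers close. It gives the time, the measured TCP pose, the force and the opening at its end, in the units of the state.
- get_obs(): the state, without advancing time (a new reading comes with each control period).
- snapshot(name): name is "scene" or "top" or "wrist"; returns a dict with "color" (400x640x3 uint8, red, green, blue), "fx", "fy", "cx", "cy" (pixels), "dist_coeffs" ([k1, k2, p1, p2, k3] as OpenCV has them; the pictures are not rectified), "eye" and "attitude" of the camera in the world. Camera axes: x right, y down, z forward; pixel columns grow to the right and rows downward; lengths in m; the calibration is good to about 2 mm. A picture is of the moment at which its call begins. There is no depth.
- close_job(): hands the job in, once; it reports no verdict.
The state is a dict: "clock": time; "joint_pos": joint angles; "qvel": joint speeds; "tau": joint torques, N m; "tool_pos": TCP position; "orientation": TCP orientation; "force": force on the tool from outside, world axes, zero at the start; "moment": the same for the moment, N m; "opening": finger opening in m.
Only numpy, scipy, OpenCV 4.12 (cv2) and the standard library are available. Lean on these libraries where they do the work, as an engineer would, in place of code of your own. Each camera call takes 0.05 s, during which the arm holds its last target.

## Working session

There is one attempt and no reset: what is moved stays moved. The work goes in short steps, Python scripts to look and compute and a tool call to move; the robot and the scene stay as the last step left them, time stands still between calls to the robot, and variables do not carry over. Pictures are saved under pics/ and viewed, and the job is handed in when it is done.

Besides the shell and the picture viewer there is one more tool, called in YAML: its name, and indented under it one key for each argument. carry_out: Moves the arm, as the interface text tells. Its arguments: {"type":"object","properties":{"series":{"type":"array","items":{"type":"array","items":{"type":"array","items":{"type":"number"}}}},"hand":{"type":"number"}},"required":["series"]}

```bash
mkdir -p pics; ls; cat > h.py <<'E'
import numpy as np, cv2
from plant import get_obs, snapshot, close_job, grasp_offset
def snap(name,fn):
    s=snapshot(name); cv2.imwrite('pics/'+fn+'.png',cv2.cvtColor(s['color'],cv2.COLOR_RGB2BGR))
    import pickle; s2=dict(s); pickle.dump(s2,open('pics/'+fn+'.pkl','wb')); return s
E
python3 - <<'E'
from h import *
print(get_obs(), grasp_offset)
for n in ['scene','top','wrist']:
    s=snap(n,n+'0'); print(n,{k:v for k,v in s.items() if k!='color'})
E
```

```text
pics
{'clock': 0.0, 'joint_pos': array([ 9.08203596e+01,  2.05909248e+01,  6.33108386e-01, -2.10494265e-02,
       -7.01367954e+01, -1.65085726e+01]), 'qvel': array([-0.03746959,  0.03183109,  0.10725974,  0.03721837, -0.1333285 ,
       -0.07878273]), 'tau': array([-6.90718957e-05, -5.82713342e+01,  2.93061268e+01,  6.99731871e+00,
        6.87642954e-03, -1.63073105e-04]), 'tool_pos': array([0.18239076, 0.6493665 , 0.22562048]), 'orientation': array([  94.69720265,   89.90334034, -100.99817877]), 'force': array([ 0.53569048,  0.5222462 , -0.06650176]), 'moment': array([-0.01021979,  0.00160805, -0.03890301]), 'opening': 0.08799626904295832} -0.0188
scene {'fx': 422.840965676072, 'fy': 422.840965676072, 'cx': 313.1847959518389, 'cy': 197.56078111714555, 'dist_coeffs': array([-0.0577373,  0.       ,  0.       ,  0.       ,  0.       ]), 'eye': array([ 0.97169427, -0.72760735,  0.90896647]), 'attitude': array([-129.89116645,   -0.39252337,   26.46012932])}
top {'fx': 452.3782250470014, 'fy': 452.3782250470014, 'cx': 319.415432859445, 'cy': 204.41939552580718, 'dist_coeffs': array([-0.04430127,  0.        ,  0.        ,  0.        ,  0.        ]), 'eye': array([0.35976678, 0.03601502, 1.38357907]), 'attitude': array([-169.16279982,   -1.25699542,  -91.53493483])}
wrist {'fx': 284.9313380793737, 'fy': 284.9313380793737, 'cx': 315.1310979520004, 'cy': 200.3005877125147, 'dist_coeffs': array([-0.00967178,  0.        ,  0.        ,  0.        ,  0.        ]), 'eye': array([0.25645408, 0.62826272, 0.38445433]), 'attitude': array([ 1.63511167e+02, -7.76978539e-02, -1.05754867e+02])}
```

View pics/scene0.png

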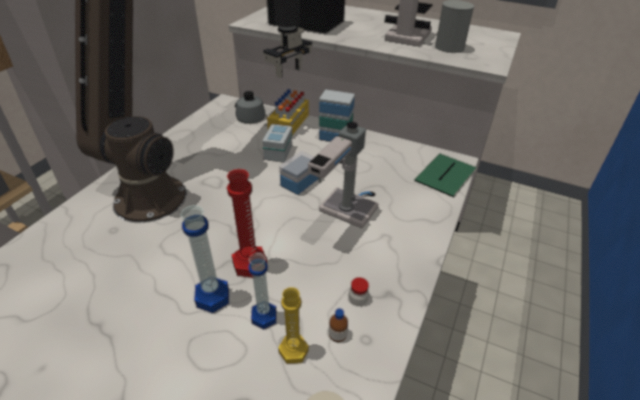

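View pics/top0.png

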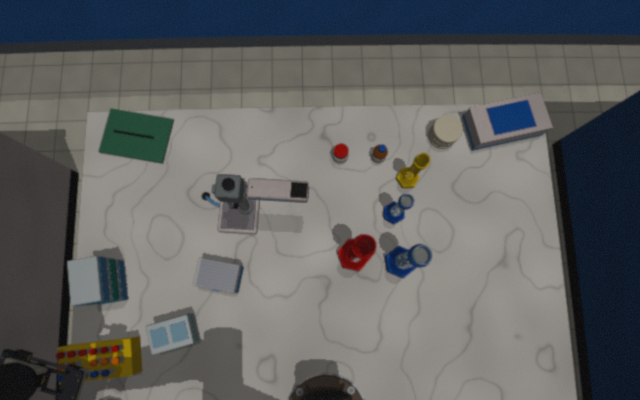

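View pics/wrist0.png

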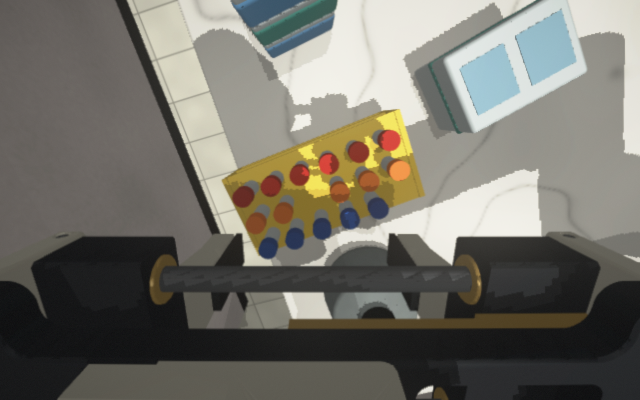

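Lookalikes in the scene picture are the large blue (205,262), small blue (260,290), red (245,225) and yellow (292,325) cylinders. The small blue one fits the description, so I'll check it in close crops.

```bash
cat >> h.py <<'E'
import pickle
from scipy.spatial.transform import Rotation as Ro
def load(fn): return pickle.load(open('pics/'+fn+'.pkl','rb'))
def Rm(s): return Ro.from_euler('xyz',s['attitude'],degrees=True).as_matrix()
def K(s): return np.array([[s['fx'],0,s['cx']],[0,s['fy'],s['cy']],[0,0,1]])
def proj(s,P):
    R=Rm(s).T; t=-R@s['eye']
    return cv2.projectPoints(np.atleast_2d(np.array(P,float)),cv2.Rodrigues(R)[0],t,K(s),np.array(s['dist_coeffs']))[0][:,0]
def onz(s,uv,z):
    p=cv2.undistortPoints(np.array([[uv]],float),K(s),np.array(s['dist_coeffs']))[0,0]
    d=Rm(s)@np.array([p[0],p[1],1]); e=np.array(s['eye']); return e+d*(z-e[2])/d[2]
def crop(s,fn,x0,y0,x1,y1,k,draw=[]):
    c=cv2.cvtColor(s['color'],cv2.COLOR_RGB2BGR)[y0:y1,x0:x1]
    c=cv2.resize(c,None,fx=k,fy=k,interpolation=cv2.INTER_CUBIC)
    for pts,col in draw:
        q=((np.array(pts)-[x0,y0]+.5)*k-.5).astype(np.int32); cv2.polylines(c,[q.reshape(-1,1,2)],True,col,1,cv2.LINE_AA)
    for g in range((x0//10+1)*10,x1,10):
        X=int((g-x0+.5)*k); cv2.line(c,(X,0),(X,5),(0,0,255),1); cv2.putText(c,str(g),(X-10,15),0,.35,(0,0,255),1)
    for g in range((y0//10+1)*10,y1,10):
        Y=int((g-y0+.5)*k); cv2.line(c,(0,Y),(5,Y),(0,0,255),1); cv2.putText(c,str(g),(7,Y+4),0,.35,(0,0,255),1)
    cv2.imwrite('pics/'+fn+'.png',c)
E
python3 - <<'E'
from h import *
s=load('scene0'); t=load('top0')
crop(s,'c1',230,240,320,330,6)
crop(t,'c2',370,180,440,240,8)
crop(s,'c3',290,110,390,230,5)
crop(t,'c4',190,160,320,240,6)
print(onz(t,(394,212),0.01),onz(t,(300,190),.31),onz(t,(220,270),.089),onz(t,(341,152),.06),onz(t,(380,153),.09),onz(t,(404,263),0))
E
```

```text
[ 0.59275865 -0.23154129  0.01      ] [0.60135368 0.05317761 0.31      ] [0.42421969 0.28745344 0.089     ] [ 0.77371864 -0.07006215  0.06      ] [ 0.7590103  -0.18434859  0.09      ] [ 0.43556878 -0.25526299  0.        ]
```

View pics/c1.png

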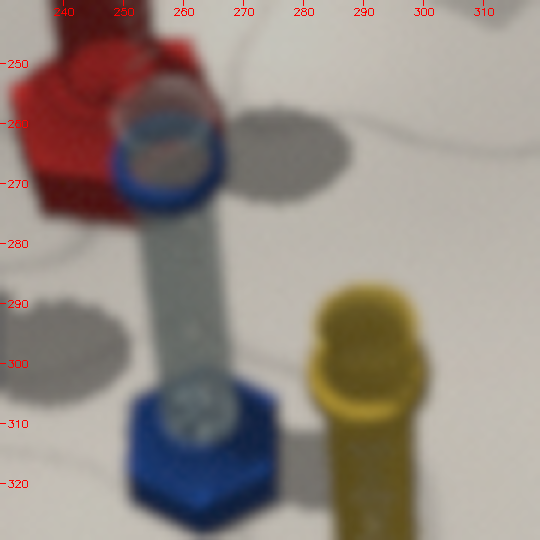

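View pics/c2.png

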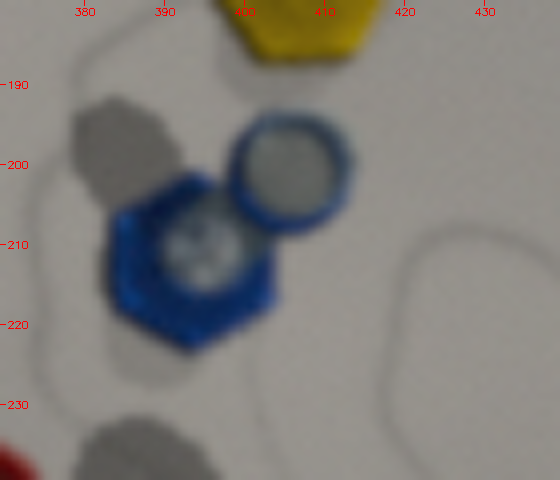

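View pics/c3.png

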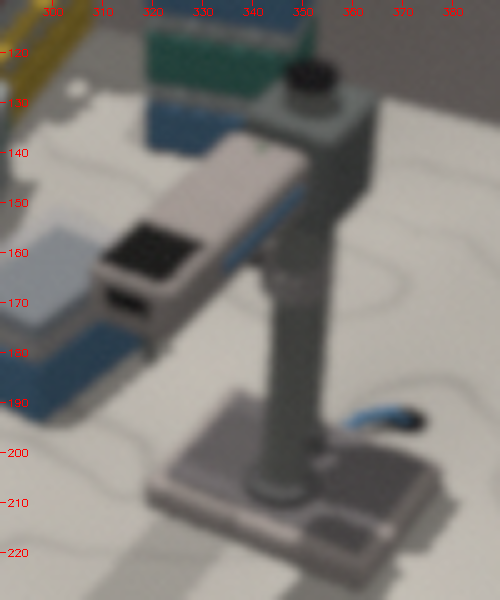

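View pics/c4.png

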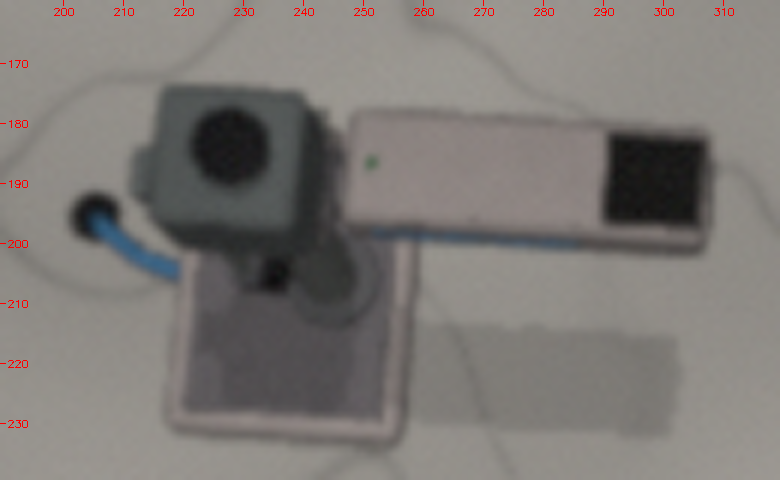

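Small blue cylinder confirmed: clear tube, blue foot at scene (263,315) and top (394,212). Its guard ring is at scene (258,266) and top (406,201). The press pad is at scene (320,159) and top (299,189). Next I fit models to both views.

```bash
cat > fit.py <<'E'
from h import *
from scipy.optimize import least_squares
s=load('scene0'); t=load('top0')
# dispenser
def dpts(p,q):
    x,y,yaw,j=p; c,n=np.cos(yaw),np.sin(yaw); q=np.array(q,float).copy()
    m=q[:,3]>0; z=q[:,2]-j*m
    return np.c_[x+c*q[:,0]-n*q[:,1], y+n*q[:,0]+c*q[:,1], z]
B=[(.13,.08,.024,0),(.25,.08,.024,0),(.13,-.08,.024,0),(.25,-.08,.024,0)]
# pad: 40 along x? 38 along y
P=[(-.02,-.019,.314,1),(.02,-.019,.314,1),(.02,.019,.314,1),(-.02,.019,.314,1)]
top=[(B[0],(255.5,231)),(B[1],(219,230)),(P[0],(306.5,183)),(P[1],(291,181.5)),(P[2],(290,196.5)),(P[3],(305.5,197))]
sc=[(B[0],(320,207)),(B[2],(361,223)),(B[3],(377.5,203)),(B[1],(337,187.5)),(P[1],(330,159)),(P[2],(319,154)),(P[3],(309.5,161.5)),(P[0],(320.5,166.5))]
def res(p):
    r=[]
    for cam,L in ((t,top),(s,sc)):
        r.append(proj(cam,dpts(p,[a for a,_ in L]))-np.array([b for _,b in L]))
    return np.vstack(r).ravel()
f=least_squares(res,[.6,.05,np.pi/2,.005],loss='soft_l1')
print(f.x[:2],np.degrees(f.x[2]),f.x[3]); print(res(f.x).reshape(-1,2).round(1))
D=f.x
# cylinder: guard ring centre z .192, hex foot
def cyl(p):
    x,y,a=p
    k=np.radians(30)+np.arange(6)*np.pi/3+a; R=.031/np.cos(np.pi/6)
    hx=np.c_[x+R*np.cos(k),y+R*np.sin(k)]
    th=np.linspace(0,2*np.pi,40)
    return [np.c_[hx,np.zeros(6)],np.c_[hx,np.full(6,.024)],np.c_[x+.0215*np.cos(th),y+.0215*np.sin(th),th*0+.192],np.c_[x+.0185*np.cos(th),y+.0185*np.sin(th),th*0+.22]]
if __name__=='__main__':
    def sil(cam,p):
        return [proj(cam,c) for c in cyl(p)]
    # ring centers + hex corners
    from itertools import product
    tc=[(395,201.5),(403.5,217),(393.5,223.5),(383,217),(384,206)]
    def res2(p):
        r=[]
        ct=proj(t,[[p[0],p[1],.192]])[0]-[406,201.2]; cs=proj(s,[[p[0],p[1],.192]])[0]-[257.5,266]
        r=[ct,cs]
        for cam,pts in ((t,[(383.5,206),(394,201.3),(403.8,217.3),(393.5,223.8)]),(s,[(251.5,306.5),(275.5,308),(263.5,327.5),(275,321),(251.5,322)])):
            q=np.vstack([proj(cam,c) for c in cyl(p)[:2]])
            for u in pts: 
                d=q-u; r.append(d[np.argmin((d**2).sum(1))])
        return np.array(r).ravel()
    best=min((least_squares(res2,[.59,-.23,np.radians(a)],loss='soft_l1') for a in range(0,60,10)),key=lambda f:f.cost)
    p=best.x; print(p[:2],np.degrees(p[2])%60,best.cost); print(res2(p).reshape(-1,2).round(1))
    G=(0,255,0)
    crop(s,'f1',230,240,320,340,6,[(q,G) for q in sil(s,p)])
    crop(t,'f2',370,180,440,240,8,[(q,G) for q in sil(t,p)])
    for cam,n,b in ((s,'f3',(290,110,390,230,5)),(t,'f4',(190,160,320,240,6))):
        crop(cam,n,*b,[(proj(cam,dpts(D,[B[0],B[1],B[3],B[2]])),G),(proj(cam,dpts(D,P)),(255,0,255)),(proj(cam,dpts(D,[(.17,0,0,0),(.17,0,.326,0)])),G)])
    im=np.vstack([cv2.resize(np.hstack([cv2.resize(cv2.imread('pics/f1.png'),(400,440)),cv2.resize(cv2.imread('pics/f2.png'),(400,343)) if 0 else cv2.copyMakeBorder(cv2.resize(cv2.imread('pics/f2.png'),(400,343)),0,97,0,0,0)]),(800,440))])
    cv2.imwrite('pics/fc.png',im)
E
python3 fit.py
```

```text
[0.60383003 0.05668418] 84.33813777134968 0.007769247816551444
[[ 0.2  1.6]
 [-2.9 -0.4]
 [ 0.9 -0.6]
 [ 0.  -0.3]
 [-0.3 -0.1]
 [ 0.6  0.6]
 [-2.  -1.4]
 [ 1.8  1.2]
 [ 2.2 -0.4]
 [-0.3 -1.5]
 [ 0.3 -0.3]
 [-1.7  0.1]
 [-0.6  0.2]
 [ 1.5  0.1]]
[ 0.58947892 -0.22559378] 30.266254995118913 7.493556661655211
[[-1.7  0.5]
 [ 0.   0.1]
 [-0.9  0.8]
 [-1.7 -0.4]
 [-0.4  0.5]
 [ 0.2  0.1]
 [-0.8 -1. ]
 [ 0.4  2. ]
 [-0.2  1.4]
 [ 1.   1. ]
 [-0.6  1.3]]
```

View pics/fc.png

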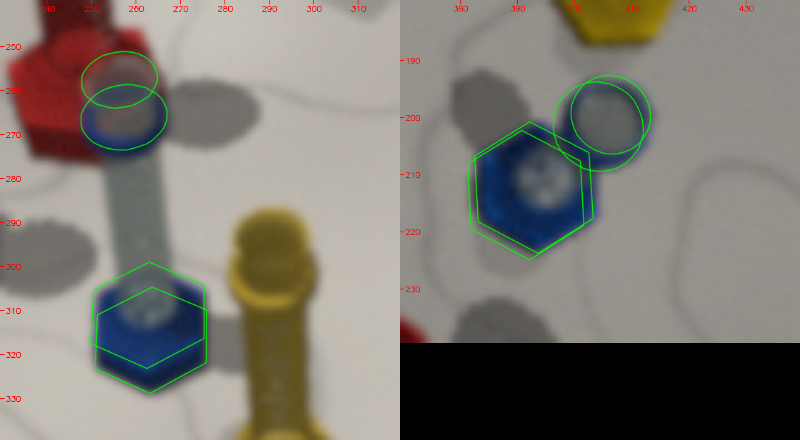

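View pics/f3.png

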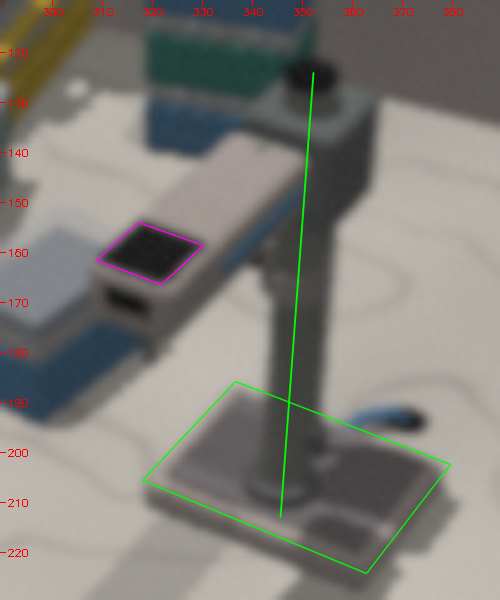

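View pics/f4.png

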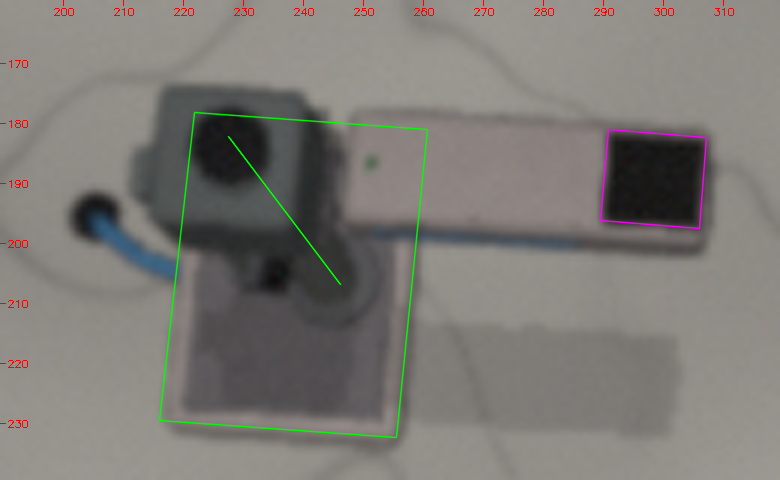

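```bash
python3 - <<'E'
from h import *
s=load('scene0'); t=load('top0')
crop(t,'c5',320,130,450,290,5)
crop(s,'c6',180,160,380,370,4)
for n,uvt,uvs in [('yellow',(406,178),(293,350)),('red',(353,256),(250,263)),('bigblue',(401,263),(212,296)),('small',(393,212),(263,316)),('jar',(341,154),(359,295)),('bottle',(379,155),(338,330))]:
    print(n,onz(t,uvt,0.012).round(3),onz(s,uvs,.012).round(3))
E
```

```text
yellow [ 0.7   -0.275  0.012] [ 0.703 -0.28   0.012]
red [ 0.46  -0.099  0.012] [ 0.469 -0.099  0.012]
bigblue [ 0.435 -0.244  0.012] [ 0.442 -0.24   0.012]
small [ 0.592 -0.228  0.012] [ 0.592 -0.232  0.012]
jar [ 0.782 -0.074  0.012] [ 0.782 -0.064  0.012]
bottle [ 0.777 -0.194  0.012] [ 0.775 -0.184  0.012]
```

View pics/c5.png

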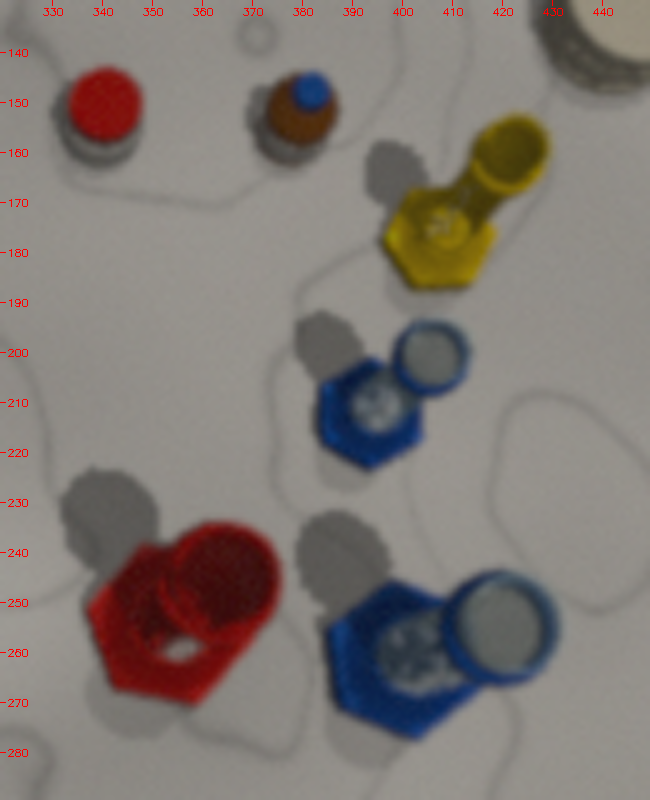

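View pics/c6.png

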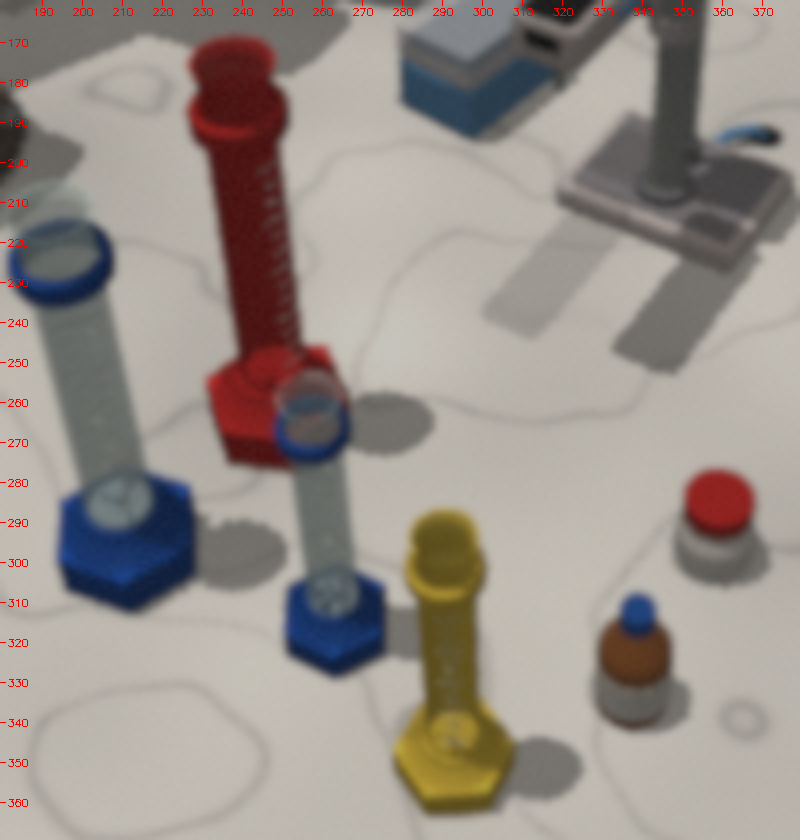

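```bash
python3 - <<'E'
from h import *
s=load('scene0'); t=load('top0')
for n,xy,uv,us in [('yellow',(.701,-.278),(421.5,160),(291,295)),('red',(.463,-.099),(364,245),(238,173)),('bigblue',(.438,-.242),(419,255),(200,220)),('small',(.591,-.229),(405.5,201),(257.5,266))]:
    from scipy.optimize import least_squares as L
    f=L(lambda z:np.r_[proj(t,[[*xy,z[0]]])[0]-uv],[.2]); g=L(lambda z:np.r_[proj(s,[[*xy,z[0]]])[0]-us],[.2]);print(n,f.x,g.x)
o=get_obs(); R=Ro.from_euler('xyz',o['orientation'],degrees=True).as_matrix(); print(R.round(3)); 
w=load('wrist0'); print('cam in tool', R.T@(w['eye']-o['tool_pos']), (R.T@Rm(w)).round(3))
E
```

```text
yellow [0.20508487] [0.21657103]
red [0.30118555] [0.32159091]
bigblue [0.25223688] [0.27528286]
small [0.19292347] [0.1966393]
[[-0.    -0.27  -0.963]
 [-0.001 -0.963  0.27 ]
 [-1.     0.001 -0.   ]]
cam in tool [-0.15857798  0.00065044 -0.07702742] [[-0.    -0.284  0.959]
 [ 1.    -0.001 -0.   ]
 [ 0.001  0.959  0.284]]
```

```bash
cat > mv.py <<'E'
from h import *
import json,sys
# tracked commanded pose
def init():
    o=get_obs(); R=Ro.from_euler('xyz',o['orientation'],degrees=True).as_matrix(); 
    save(np.array(o['tool_pos']),R)
def save(p,R): json.dump([list(map(float,p)),np.array(R).tolist()],open('cmd.json','w'))
def get(): 
    p,R=json.load(open('cmd.json')); return np.array(p),np.array(R)
def down(az): # z axis azimuth, tool straight down
    a=np.radians(az); z=np.array([np.cos(a),np.sin(a),0]); x=np.array([0,0,-1.]); return np.c_[x,np.cross(z,x),z]
def lean(th,az=90): # tool leaned back, pushing towards az
    a,t=np.radians(az),np.radians(th); h=np.array([np.cos(a),np.sin(a),0]); x=np.sin(t)*h+np.cos(t)*np.array([0,0,-1.]); z=np.cos(t)*h+np.sin(t)*np.array([0,0,1.]); return np.c_[x,np.cross(z,x),z]
def row(P,R):
    p,R0=get(); return np.r_[R0.T@(np.array(P)-p)*1000, Ro.from_matrix(R0.T@R).as_rotvec(degrees=True)]
def done(r):
    p,R=get(); r=np.array(r,float); save(p+R@r[:3]/1000, R@Ro.from_rotvec(r[3:],degrees=True).as_matrix())
def state():
    o=get_obs(); p,R=get(); Rn=Ro.from_euler('xyz',o['orientation'],degrees=True).as_matrix()
    print('t',round(o['clock'],2),'tcp',o['tool_pos'].round(4),'cmd',p.round(4),'angerr',round(np.degrees(Ro.from_matrix(R.T@Rn).magnitude()),2),'F',o['force'].round(1),'q',o['joint_pos'].round(1),'open',round(o['opening'],3))
E
python3 - <<'E'
from mv import *
o=get_obs(); R=Ro.from_euler('xyz',o['orientation'],degrees=True).as_matrix(); save([.183,.65,.227],down(164.4)); print(np.degrees(Ro.from_matrix(get()[1].T@R).magnitude()))
print(row([.48,.22,.45],down(90)).round(1)); print(lean(35).round(2))
E
```

```text
0.11438665589993897
[-223.   334.3 -401.7   74.4    0.     0. ]
[[ 0.   -1.    0.  ]
 [ 0.57  0.    0.82]
 [-0.82  0.    0.57]]
```

carry_out:
  hand: 1
  series:
    - [[-60, 30, -36, 10, 0, 0], [-120, 60, -72, 20, 0, 0], [-150, 94, -114, 30, 0, 0], [-180, 136, -160, 39, 0, 0], [-205, 178, -210, 48, 0, 0], [-215, 220, -258, 57, 0, 0], [-223, 260, -306, 66, 0, 0], [-223, 300, -354, 74.4, 0, 0], [-223, 334, -402, 74.4, 0, 0], [-223, 334, -402, 74.4, 0, 0]]

```text
clock: 1.4
tool_pos: [0.4802, 0.2172, 0.4497]
orientation: [-66.3, 90.0, 23.5]
force: [-0.5, 1.1, 0.2]
opening: 0.0005
```

```bash
python3 - <<'E'
from mv import *
done([-223,334,-402,74.4,0,0]); state()
print(row([.577,-.34,.36],lean(35)).round(1))
E
```

```text
t 1.4 tcp [0.4802 0.2172 0.4497] cmd [0.4804 0.2202 0.45  ] angerr 0.19 F [-0.5  1.1  0.2] q [ 45.7   2.7   6.1   0.  -93.5 -45.9] open 0.0
[  90.   -96.6 -560.2    0.   -35.    -0. ]
```

carry_out:
  series:
    - [[10, -11, -60, 0, -4, 0], [20, -22, -120, 0, -8, 0], [30, -33, -180, 0, -12, 0], [40, -43, -240, 0, -16, 0], [50, -54, -300, 0, -20, 0], [60, -65, -360, 0, -24, 0], [70, -76, -420, 0, -28, 0], [80, -86, -480, 0, -32, 0], [90, -97, -540, 0, -35, 0], [90, -97, -560, 0, -35, 0]]

```text
clock: 2.65
tool_pos: [0.5748, -0.3447, 0.3536]
orientation: [0.7, 54.7, 90.3]
force: [-0.5, 0.7, 0.0]
opening: 0.0006
```

```bash
python3 - <<'E'
from mv import *
done([90,-97,-560,0,-35,0]); state()
for n in ['wrist','scene','top']: snap(n,n+'1')
E
```

```text
t 2.65 tcp [ 0.5748 -0.3447  0.3536] cmd [ 0.5774 -0.3398  0.36  ] angerr 0.63 F [-0.5  0.7  0. ] q [ -32.7   31.8   38.3  -32.1 -113.9   23.5] open 0.001
```

View pics/wrist1.png

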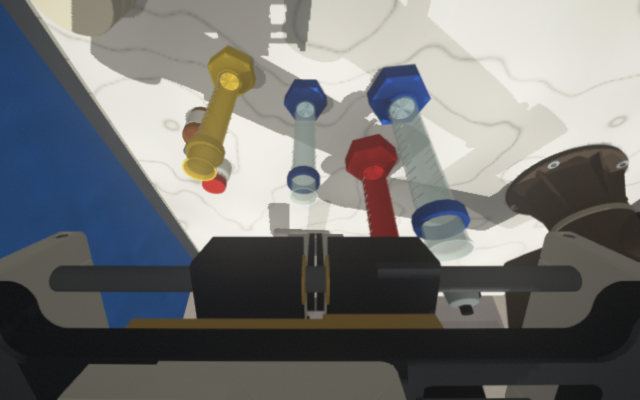

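View pics/scene1.png

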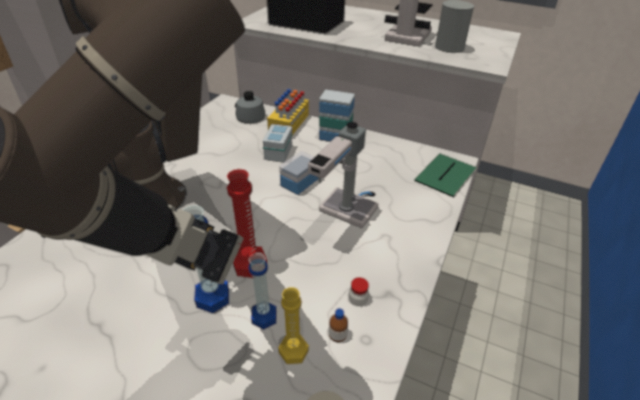

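View pics/top1.png

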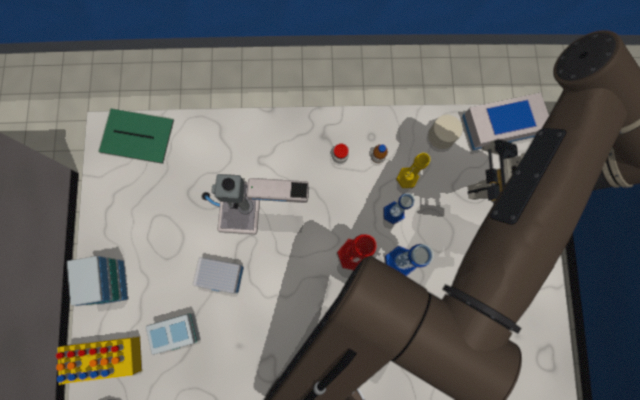

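```bash
cat > fk.py <<'E'
from mv import *
def fk(q,P,s4=1,s6=1):
    h,L1,L2,d,L6=P; q=np.radians(q)
    A=lambda ax,a: Ro.from_euler(ax,a).as_matrix()
    R1=A('z',q[0]); sh=np.array([0,0,h]); el=sh+R1@np.array([np.sin(q[1]),0,np.cos(q[1])])*L1
    Rf=R1@A('y',-(q[2]-q[1])); w=el+Rf[:,0]*L2
    R4=Rf@A('x',s4*q[3]); w2=w-R4[:,1]*d
    R5=R4@A('y',-q[4]); tcp=w2+R5[:,0]*L6
    return sh,el,w,w2,tcp,R5
E
python3 - <<'E'
from fk import *
from scipy.optimize import least_squares
o=get_obs(); q3=o['joint_pos']; tgt=Ro.from_euler('xyz',o['orientation'],degrees=True).as_matrix()[:,0]
for s4 in (1,-1): print(s4,fk(q3,(.25,.6,.465,.192,.42),s4)[5][:,0],tgt)
Q=[[90.82,20.546,.682,0,-70.136,-16.5],[45.7,2.7,6.1,0,-93.5,-45.9],q3]; X=[[.183,.65,.227],[.4802,.2172,.4497],o['tool_pos']]
for s4 in (1,-1):
    f=least_squares(lambda P:np.ravel([fk(q,P,s4)[4]-x for q,x in zip(Q,X)]),[.25,.6,.465,.192,.42]); print(s4,f.x.round(3),np.abs(f.fun).max())
    a=fk(q3,f.x,s4)
    for n,p in zip(['sh','el','w','w2','tcp'],a[:5]): print(n,p.round(3))
E
```

```text
1 [-0.52090471 -0.24300107 -0.81829625] [ 1.49046905e-04  5.74796676e-01 -8.18296254e-01]
-1 [ 1.49046905e-04  5.74796676e-01 -8.18296254e-01] [ 1.49046905e-04  5.74796676e-01 -8.18296254e-01]
1 [-0.285  0.371  0.466  0.169 -0.298] 0.07898053213311185
sh [ 0.     0.    -0.285]
el [ 0.163 -0.104  0.032]
w [ 0.553 -0.353  0.088]
w2 [ 0.467 -0.468  0.177]
tcp [ 0.622 -0.395  0.421]
-1 [0.2   0.602 0.464 0.192 0.379] 0.0002847497302622126
sh [0.  0.  0.2]
el [ 0.264 -0.168  0.713]
w [ 0.653 -0.416  0.769]
w2 [ 0.575 -0.56   0.668]
tcp [ 0.575 -0.342  0.358]
```

```bash
cat >> fk.py <<'E'
from scipy.optimize import least_squares
PR=(.200,.602,.464,.192,.379)
def ik(p,x,q0):
    def r(q):
        a=fk(np.r_[q,0],PR,-1); return np.r_[(a[4]-p)*5,a[5][:,0]-x]
    f=least_squares(r,q0[:5]); return f.x,f.cost
E
python3 - <<'E'
from fk import *
q=get_obs()['joint_pos'][:5]
for y,z in [(-.34,.36),(-.32,.15),(-.31,.012),(-.25,.012),(-.15,.012),(-.05,.012),(.02,.012)]:
    q,c=ik(np.array([.58,y,z]),lean(35)[:,0],q); a=fk(np.r_[q,0],PR,-1)
    print(y,z,q.round(0),'c%.1e'%c,'el',a[1].round(2),'w',a[2].round(2),'w2',a[3].round(2), 'fore@mid',((a[1]+a[2])/2).round(2))
E
```

```text
-0.34 0.36 [ -32.   32.   39.  -32. -114.] c7.8e-18 el [ 0.27 -0.17  0.71] w [ 0.66 -0.41  0.77] w2 [ 0.58 -0.56  0.67] fore@mid [ 0.46 -0.29  0.74]
-0.32 0.15 [-31.  36.  19. -30. -92.] c8.8e-25 el [ 0.31 -0.18  0.69] w [ 0.69 -0.41  0.55] w2 [ 0.58 -0.54  0.46] fore@mid [ 0.5  -0.29  0.62]
-0.31 0.012 [-30.  43.  13. -30. -81.] c3.1e-15 el [ 0.36 -0.21  0.64] w [ 0.7  -0.41  0.41] w2 [ 0.58 -0.53  0.32] fore@mid [ 0.53 -0.31  0.52]
-0.25 0.012 [-26.  40.   8. -32. -77.] c1.8e-19 el [ 0.35 -0.17  0.66] w [ 0.7  -0.35  0.41] w2 [ 0.58 -0.47  0.32] fore@mid [ 0.53 -0.26  0.53]
-0.15 0.012 [-19.  36.   0. -35. -71.] c5.6e-16 el [ 0.34 -0.12  0.68] w [ 0.69 -0.24  0.41] w2 [ 0.58 -0.37  0.32] fore@mid [ 0.52 -0.18  0.55]
-0.05 0.012 [-11.  33.  -5. -38. -65.] c4.5e-16 el [ 0.32 -0.06  0.7 ] w [ 0.68 -0.13  0.42] w2 [ 0.58 -0.27  0.32] fore@mid [ 0.5  -0.1   0.56]
0.02 0.012 [ -5.  32.  -8. -41. -61.] c8.6e-19 el [ 0.31 -0.03  0.71] w [ 0.67 -0.06  0.42] w2 [ 0.58 -0.2   0.32] fore@mid [ 0.49 -0.04  0.57]
```

```bash
python3 - <<'E'
from h import *
w=load('wrist1'); crop(w,'c7',180,30,480,250,2)
crop(w,'c8',265,65,345,215,5)
E
```

```text
(no output)
```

View pics/c8.png

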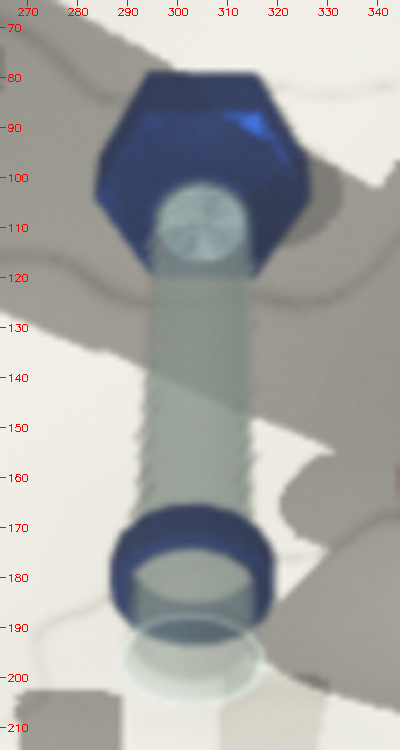

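View pics/c7.png

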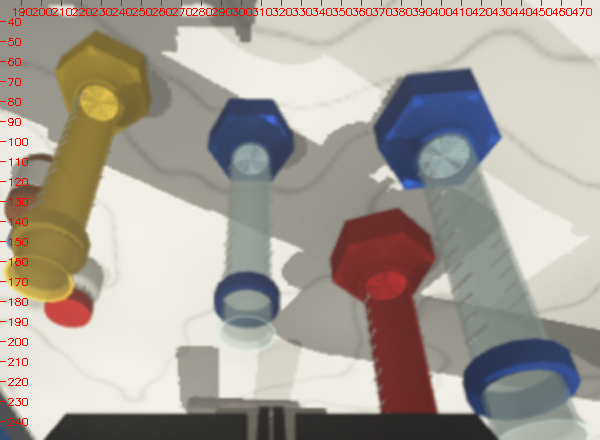

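```bash
cat > fit2.py <<'E'
from fit import *
w=load('wrist1')
obs=[(294,79.5),(316,79.5)]  # z0 near edge
def r(p):
    q0,q1,ring,rim=[proj(w,c) for c in cyl(p)]
    k=(np.radians(30)+np.arange(6)*np.pi/3+p[2])
    out=[]
    for u in obs: d=q0-u; out.append(d[np.argmin((d**2).sum(1))])
    for u in [(284.5,103),(326.5,101.5),(296,120),(314,120)]: d=np.vstack([q0,q1])-u; out.append(d[np.argmin((d**2).sum(1))])
    out.append(proj(w,[[p[0],p[1],.198]])[0]-[303,182.5]+[0,0] if 0 else (proj(w,[[p[0],p[1],.22]])[0]-[304,196]))
    return np.array(out).ravel()
for a in (0,30):
    f=least_squares(r,[.591,-.229,np.radians(a)],loss='soft_l1'); print(f.x[:2],np.degrees(f.x[2]),f.cost); print(r(f.x).reshape(-1,2).round(1))
    if a==30: crop(w,'f5',265,65,345,215,5,[(proj(w,c),(0,255,0)) for c in cyl(f.x)])
for n,uv in [('yellow',(228,81)),('bigblue',(402,107))]: print(n,onz(w,uv,.04))
E
python3 fit2.py
```

```text
[0.60383003 0.05668418] 84.33813777134968 0.007769247816551444
[[ 0.2  1.6]
 [-2.9 -0.4]
 [ 0.9 -0.6]
 [ 0.  -0.3]
 [-0.3 -0.1]
 [ 0.6  0.6]
 [-2.  -1.4]
 [ 1.8  1.2]
 [ 2.2 -0.4]
 [-0.3 -1.5]
 [ 0.3 -0.3]
 [-1.7  0.1]
 [-0.6  0.2]
 [ 1.5  0.1]]
[ 0.58935245 -0.22886351] 29.584564355468324 5.350628182364323
[[ 0.1 -0.9]
 [ 0.2 -1. ]
 [-0.8  1.1]
 [ 0.7  2.4]
 [-0.4 -0.2]
 [ 2.3 -0.3]
 [-0.8  0.5]]
[ 0.58935245 -0.22886351] 29.584564024476535 5.350628182364042
[[ 0.1 -0.9]
 [ 0.2 -1. ]
 [-0.8  1.1]
 [ 0.7  2.4]
 [-0.4 -0.2]
 [ 2.3 -0.3]
 [-0.8  0.5]]
yellow [ 0.70186317 -0.27926152  0.04      ]
bigblue [ 0.4340826  -0.23216148  0.04      ]
```

View pics/f5.png

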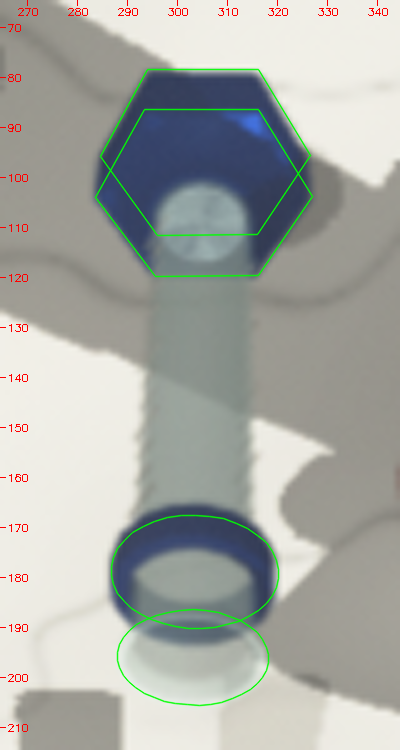

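```bash
python3 - <<'E'
from h import *
w=load('wrist1'); crop(w,'c9',250,200,390,330,5)
from mv import *
p,R=get()
for P in ([0,0,0],[0,.021,.0095],[0,-.021,.0095],[0,.021,-.0095],[-.03,.021,-.0095]): print(P,proj(w,[p+R@np.array(P)])[0].round(0))
E
```

```text
[0, 0, 0] [311. 260.]
[0, 0.021, 0.0095] [345. 274.]
[0, -0.021, 0.0095] [278. 274.]
[0, 0.021, -0.0095] [346. 246.]
[-0.03, 0.021, -0.0095] [352. 272.]
```

View pics/c9.png

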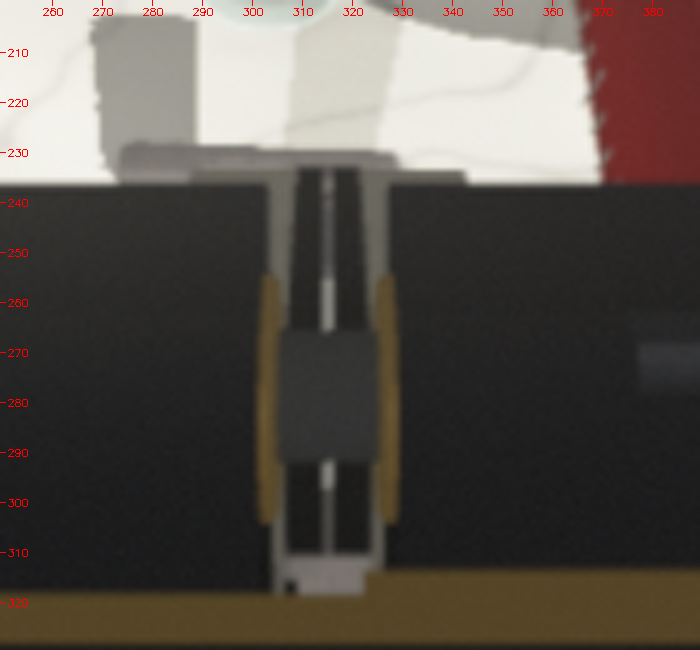

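The wrist view gives the cylinder at about (0.589, -0.229), with a flat facing -y. Yellow is at (0.702, -0.279) and big blue at (0.436, -0.24), so the gap for the 193 mm gripper body is tight. I'll lean the hand back 35° with a 5° side tilt away from yellow.

```bash
python3 - <<'E'
from mv import *
H=Ro.from_euler('y',-5,degrees=True).as_matrix()@lean(35); np.save('H.npy',H)
print(row([.586,-.315,.20],H).round(1)); print(row([.586,-.315,.09],H).round(1))
E
```

```text
[145.3  -8.6 -71.5  -2.9  -0.   -4.1]
[ 235.4   -8.6 -134.5   -2.9   -0.    -4.1]
```

carry_out:
  hand: 0.45
  series:
    - [[36, -2, -18, -1, 0, -1], [73, -4, -36, -1.5, 0, -2], [109, -6.5, -54, -2, 0, -3], [145, -8.6, -71.5, -2.9, 0, -4.1], [168, -8.6, -87, -2.9, 0, -4.1], [190, -8.6, -103, -2.9, 0, -4.1], [213, -8.6, -119, -2.9, 0, -4.1], [235.4, -8.6, -134.5, -2.9, 0, -4.1], [235.4, -8.6, -134.5, -2.9, 0, -4.1]]

```text
clock: 3.92
tool_pos: [0.5834, -0.3137, 0.0885]
orientation: [-8.4, 54.6, 83.1]
force: [-0.7, 0.2, 0.8]
opening: 0.0241
```

```bash
python3 - <<'E'
from mv import *
done([235.4,-8.6,-134.5,-2.9,0,-4.1]); state()
for n in ['wrist','scene','top']: snap(n,n+'2')
E
```

```text
t 3.92 tcp [ 0.5834 -0.3137  0.0885] cmd [ 0.586 -0.315  0.09 ] angerr 0.18 F [-0.7  0.2  0.8] q [-31.4  37.7  14.2 -32.  -84.   41.4] open 0.024
```

View pics/wrist2.png

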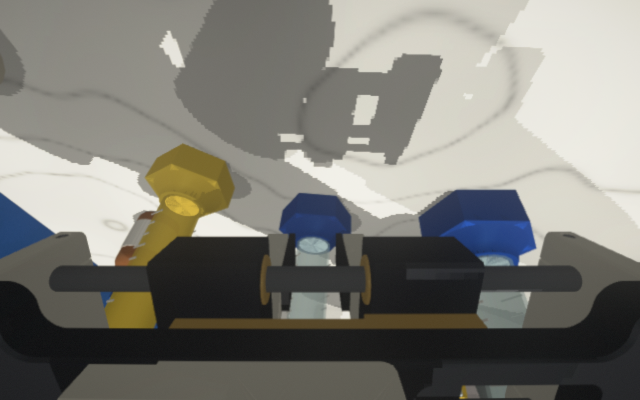

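View pics/scene2.png

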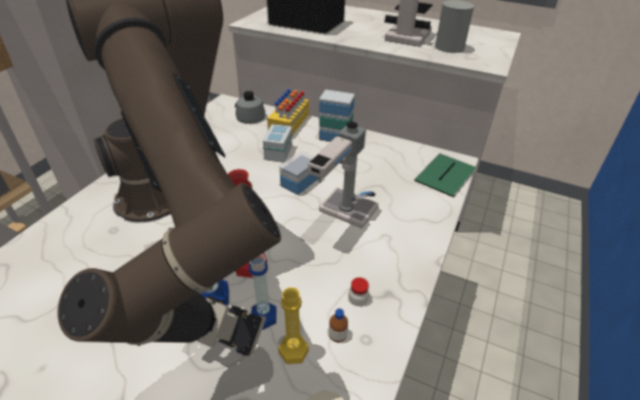

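View pics/top2.png

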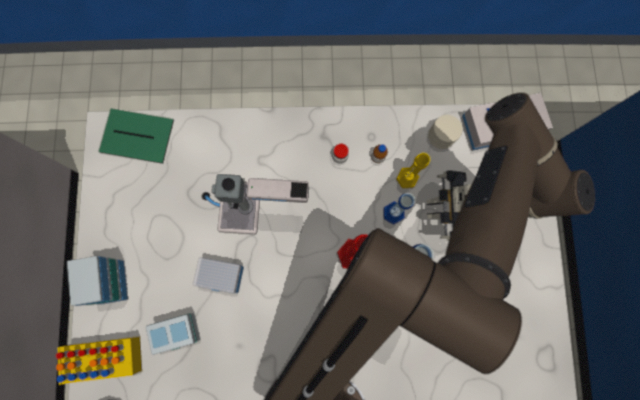

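```bash
python3 - <<'E'
from mv import *
H=np.load('H.npy');state()
print(row([.586,-.31,.014],H).round(1)); print(row([.586,-.278,.014],H).round(1))
E
```

```text
t 4.08 tcp [ 0.5849 -0.3157  0.0916] cmd [ 0.586 -0.315  0.09 ] angerr 0.16 F [ 0.1 -1.3  0.5] q [-31.5  37.5  14.4 -32.  -84.   41.4] open 0.024
[ 64.9   6.6 -39.4   0.    0.    0. ]
[ 83.2   6.6 -13.2   0.    0.    0. ]
```

carry_out:
  series:
    - [[20, 2, -13, 0, 0, 0], [40, 4, -26, 0, 0, 0], [55, 5.5, -34, 0, 0, 0], [65, 6.6, -39.4, 0, 0, 0], [70, 6.6, -32, 0, 0, 0], [75, 6.6, -25, 0, 0, 0], [79, 6.6, -19, 0, 0, 0], [83, 6.6, -13.2, 0, 0, 0]]

```text
clock: 5.08
tool_pos: [0.5845, -0.2785, 0.0145]
orientation: [-8.8, 54.7, 82.7]
force: [0.1, 0.1, -0.0]
opening: 0.0241
```

```bash
python3 - <<'E'
from mv import *
done([83,6.6,-13.2,0,0,0]); state()
for n in ['wrist','scene','top']: snap(n,n+'3')
state()
s=load('scene3'); crop(s,'c10',180,240,340,360,5)
H=np.load('H.npy'); print(row([.586,-.262,.014],H).round(1),row([.586,-.252,.014],H).round(1))
E
```

```text
t 5.08 tcp [ 0.5845 -0.2785  0.0145] cmd [ 0.586  -0.2782  0.0142] angerr 0.1 F [ 0.1  0.1 -0. ] q [-29.3  40.3   8.6 -33.5 -75.8  44.4] open 0.024
t 5.22 tcp [ 0.5843 -0.2786  0.0142] cmd [ 0.586  -0.2782  0.0142] angerr 0.06 F [ 0.  -0.2 -0. ] q [-29.3  40.4   8.6 -33.5 -75.8  44.4] open 0.024
[ 9.4  0.  13.1  0.   0.   0. ] [15.2  0.  21.3  0.   0.   0. ]
```

View pics/wrist3.png

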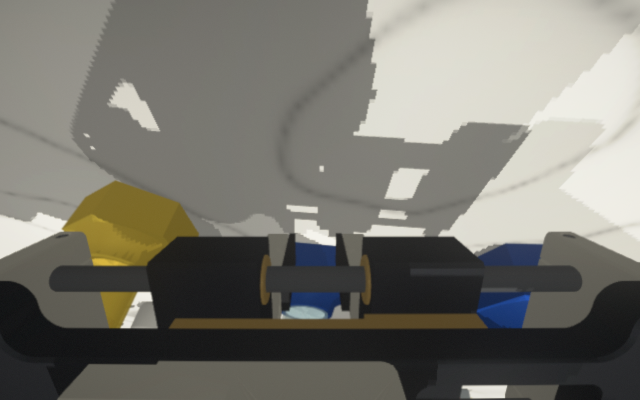

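View pics/c10.png

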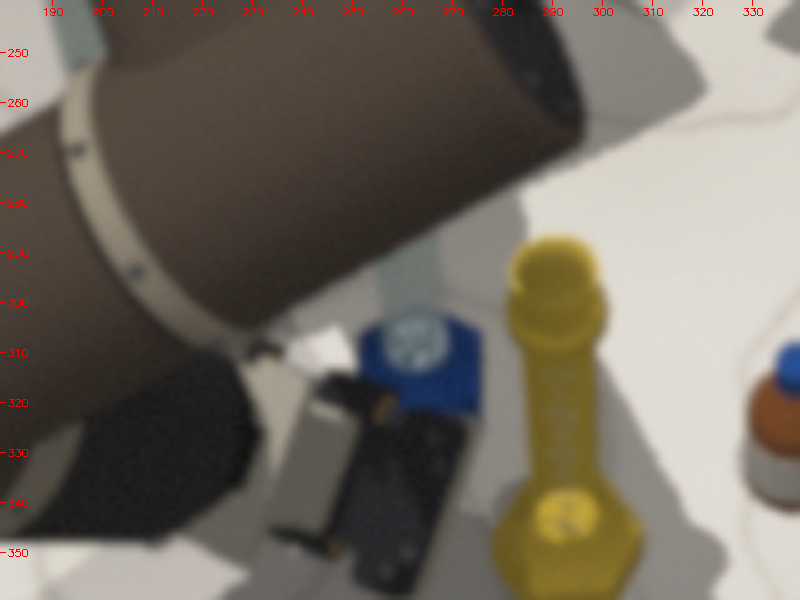

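View pics/top3.png

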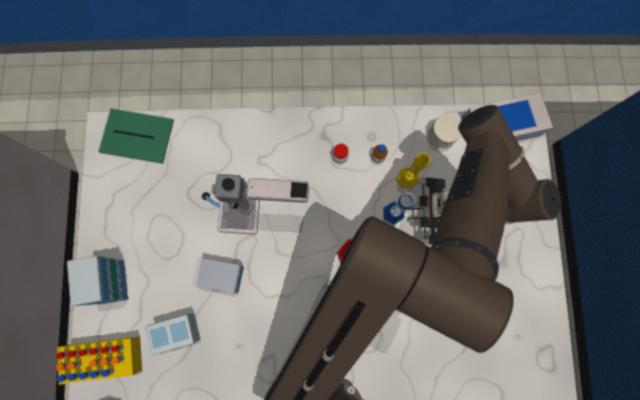

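carry_out:
  series:
    - [[1.7, 0, 2.5, 0, 0, 0], [3.4, 0, 4.9, 0, 0, 0], [5.2, 0, 7.4, 0, 0, 0], [6.9, 0, 9.8, 0, 0, 0], [8.6, 0, 12.3, 0, 0, 0], [10.3, 0, 14.7, 0, 0, 0], [12.6, 0, 18, 0, 0, 0], [14.9, 0, 21.3, 0, 0, 0], [17.2, 0, 24.6, 0, 0, 0], [20, 0, 28.6, 0, 0, 0]]

```text
clock: 6.48
tool_pos: [0.5841, -0.2438, 0.0138]
orientation: [-8.7, 54.7, 82.8]
force: [1.0, -1.0, -0.3]
opening: 0.0241
```

```bash
python3 - <<'E'
from mv import *
done([20,0,28.6,0,0,0]); state()
for n in ['scene','top','wrist']: snap(n,n+'4')
crop(load('scene4'),'c11',180,240,340,360,4);crop(load('top4'),'c12',340,160,460,280,5)
H=np.load('H.npy'); p,R=get(); print(row(p+[0.002,.04,0],H).round(1), p)
E
```

```text
t 6.47 tcp [ 0.5841 -0.2438  0.0138] cmd [ 0.586  -0.2433  0.0142] angerr 0.09 F [ 1.  -1.  -0.3] q [-27.   38.8   5.6 -34.6 -73.5  43.6] open 0.024
[23.1 -2.  32.7  0.   0.   0. ] [ 0.58598009 -0.24326618  0.01419692]
```

View pics/c11.png

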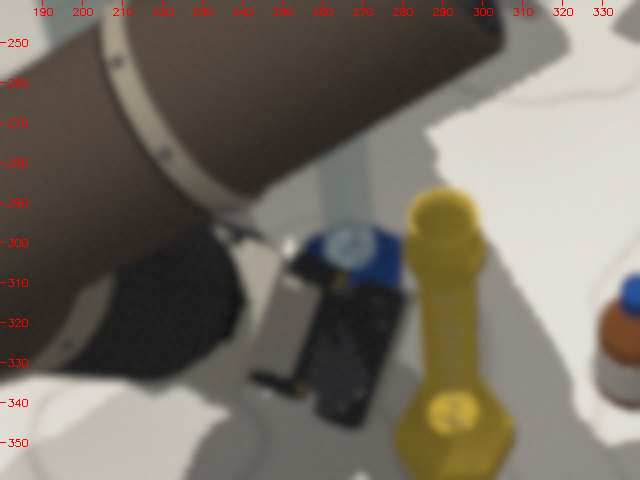

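View pics/c12.png

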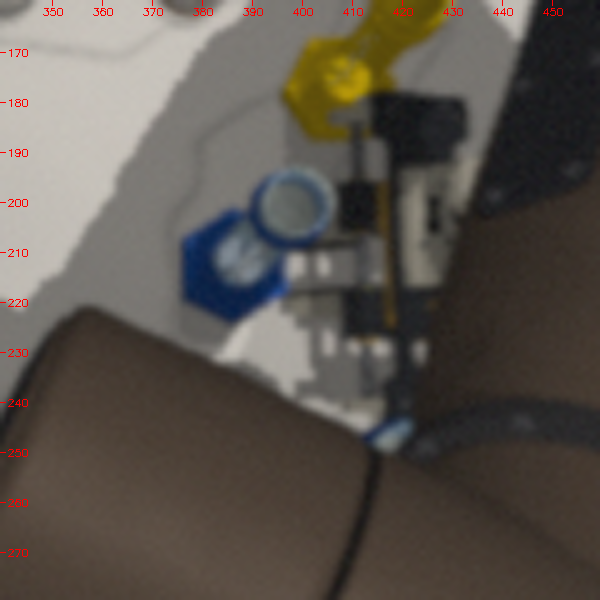

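View pics/wrist4.png

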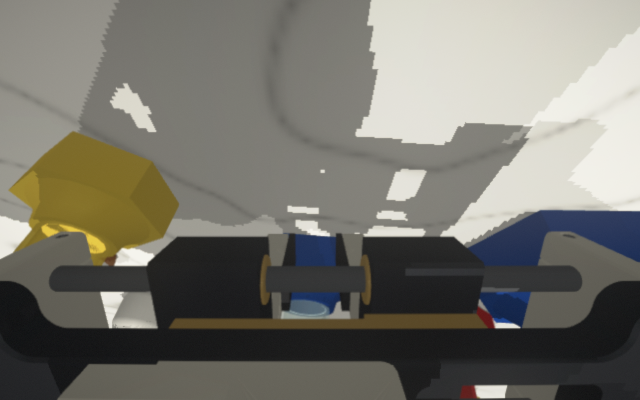

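carry_out:
  series:
    - [[2.9, -0.2, 4.1, 0, 0, 0], [5.8, -0.5, 8.2, 0, 0, 0], [8.7, -0.7, 12.3, 0, 0, 0], [11.5, -1, 16.4, 0, 0, 0], [14.4, -1.2, 20.5, 0, 0, 0], [17.3, -1.5, 24.6, 0, 0, 0], [20.2, -1.7, 28.7, 0, 0, 0], [23.1, -2, 32.7, 0, 0, 0], [26, -2.2, 36.8, 0, 0, 0], [28.9, -2.5, 40.9, 0, 0, 0]]

```text
clock: 7.88
tool_pos: [0.5867, -0.1936, 0.0138]
orientation: [-8.7, 54.7, 82.8]
force: [0.2, -1.3, 0.3]
opening: 0.0244
```

```bash
python3 - <<'E'
from mv import *
done([28.9,-2.5,40.9,0,0,0]); state()
for n in ['top','scene']: snap(n,n+'5')
crop(load('top5'),'c13',320,160,440,280,5);crop(load('scene5'),'c14',180,220,340,340,4)
H=np.load('H.npy'); p,R=get(); print(row(p+[0.0035,.06,0],H).round(1), p)
E
```

```text
t 7.88 tcp [ 0.5867 -0.1936  0.0138] cmd [ 0.5885 -0.1932  0.0142] angerr 0.09 F [ 0.2 -1.3  0.3] q [-23.4  36.8   1.9 -36.1 -70.4  42. ] open 0.024
[34.7 -3.5 49.   0.   0.   0. ] [ 0.5884684  -0.19318546  0.01420145]
```

View pics/c13.png

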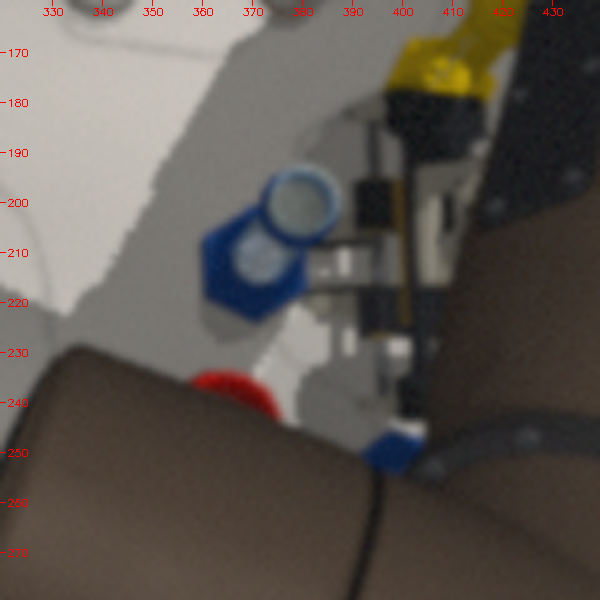

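View pics/c14.png

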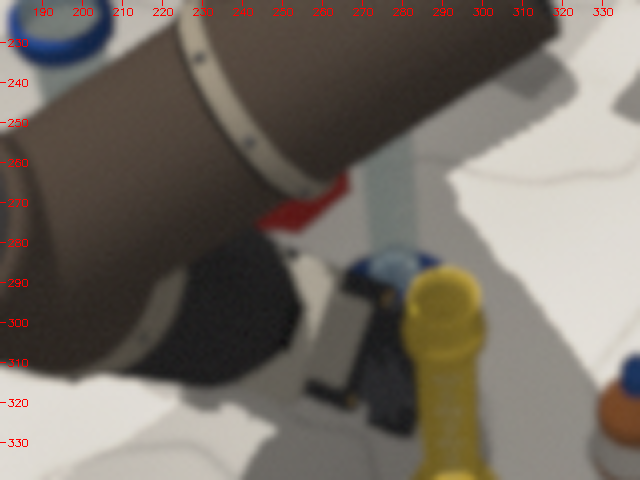

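carry_out:
  series:
    - [[3.5, -0.3, 4.9, 0, 0, 0], [6.9, -0.6, 9.8, 0, 0, 0], [10.4, -0.9, 14.7, 0, 0, 0], [13.9, -1.2, 19.6, 0, 0, 0], [17.3, -1.5, 24.5, 0, 0, 0], [20.8, -1.8, 29.4, 0, 0, 0], [24.3, -2.1, 34.3, 0, 0, 0], [27.8, -2.4, 39.2, 0, 0, 0], [31.2, -2.7, 44.1, 0, 0, 0], [34.7, -3, 49, 0, 0, 0]]

```text
clock: 9.22
tool_pos: [0.5898, -0.1336, 0.0137]
orientation: [-8.7, 54.7, 82.8]
force: [0.7, -1.7, 0.8]
opening: 0.0244
```

```bash
python3 - <<'E'
from mv import *
done([34.7,-3,49,0,0,0]); state()
for n in ['top','scene','wrist']: snap(n,n+'6')
crop(load('top6'),'c15',300,150,440,270,5)
E
```

```text
t 9.22 tcp [ 0.5898 -0.1336  0.0137] cmd [ 0.5915 -0.1331  0.0141] angerr 0.09 F [ 0.7 -1.7  0.8] q [-18.7  34.8  -1.8 -38.  -66.9  39.8] open 0.024
```

View pics/c15.png

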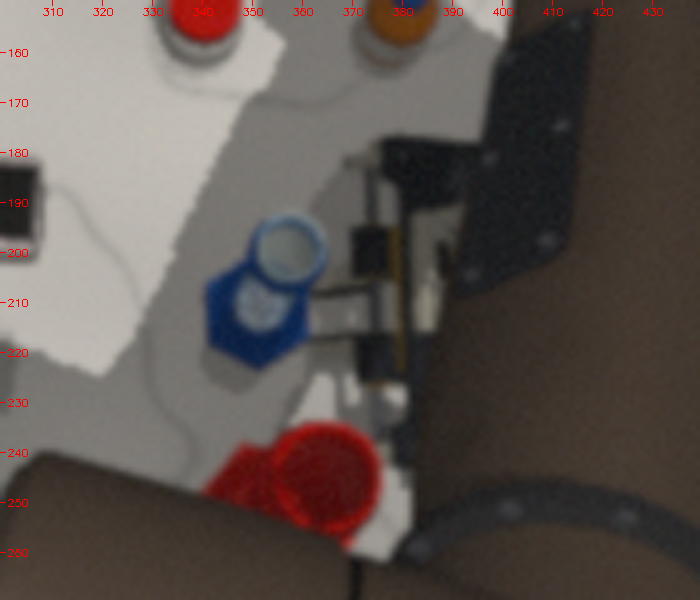

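View pics/wrist6.png

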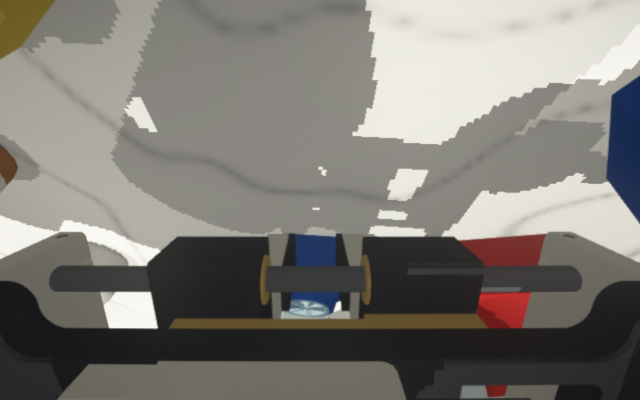

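View pics/scene6.png

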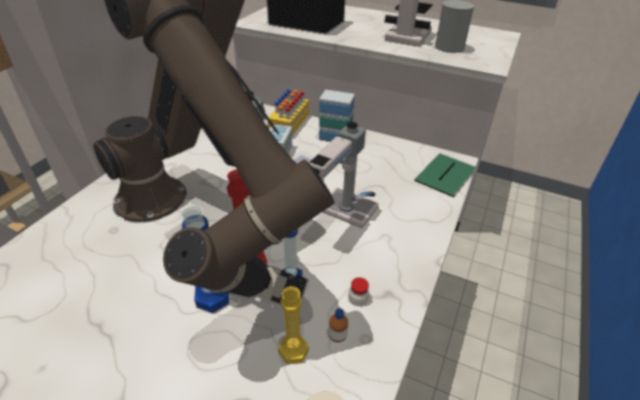

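```bash
python3 - <<'E'
from mv import *
t=load('top0')
for a,b,z in [((393.5,223.8),(351,223.2),.012),((383.5,206.5),(341.3,207),.012),((405.7,201),(356.7,199.8),.192)]:
    A,B=onz(t,a,z),onz(t,b,z); print(A.round(4),B.round(4),(B-A).round(4))
H2=Ro.from_euler('y',5,degrees=True).as_matrix()@lean(35); np.save('H2.npy',H2)
H=np.load('H.npy'); p,R=get()
print(row(p+[0,-.004,.0],H).round(1)); print(row([.597,p[1]-.004,.014],H2).round(1)); print(row([.597,p[1]+.0,.014],H2).round(1))
E
```

```text
[ 0.5556 -0.2275  0.012 ] [ 0.5606 -0.0965  0.012 ] [0.005 0.131 0.   ]
[ 0.6105 -0.1994  0.012 ] [ 0.6119 -0.0685  0.012 ] [0.0014 0.131  0.    ]
[ 0.5913 -0.2297  0.192 ] [ 0.5975 -0.097   0.192 ] [0.0063 0.1327 0.    ]
[-2.3  0.  -3.3  0.   0.   0. ]
[-1.8 -5.5 -3.6  5.8 -0.   8.2]
[ 0.5 -5.5 -0.4  5.8 -0.   8.2]
```

carry_out:
  series:
    - [[-2.3, 0, -3.3, 0, 0, 0], [-2.1, -3, -3.4, 3, 0, 4], [-1.8, -5.5, -3.6, 5.8, 0, 8.2], [-1.8, -5.5, -3.6, 5.8, 0, 8.2], [-0.6, -5.5, -2, 5.8, 0, 8.2], [0.5, -5.5, -0.4, 5.8, 0, 8.2]]

```text
clock: 10.12
tool_pos: [0.5949, -0.1341, 0.0137]
orientation: [8.6, 54.7, 96.9]
force: [-0.9, -0.0, -0.0]
opening: 0.0241
```

```bash
python3 - <<'E'
from mv import *
done([.5,-5.5,-.4,5.8,0,8.2]); state()
H=np.load('H2.npy'); p,R=get()
print(row(p+[0.003,.06,0],H).round(1))
for n in ['top','wrist']: snap(n,n+'7')
crop(load('top7'),'c16',300,150,440,270,5)
E
```

```text
t 10.12 tcp [ 0.5949 -0.1341  0.0137] cmd [ 0.597  -0.1332  0.014 ] angerr 0.14 F [-0.9 -0.  -0. ] q [-16.5  38.3   3.9 -33.4 -74.3  29.5] open 0.024
[34.2 -3.  49.3 -0.   0.  -0. ]
```

View pics/c16.png

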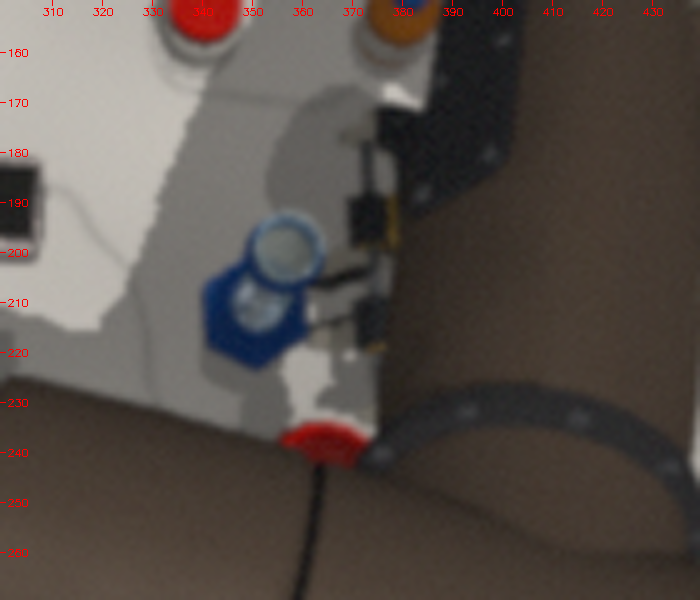

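View pics/wrist7.png

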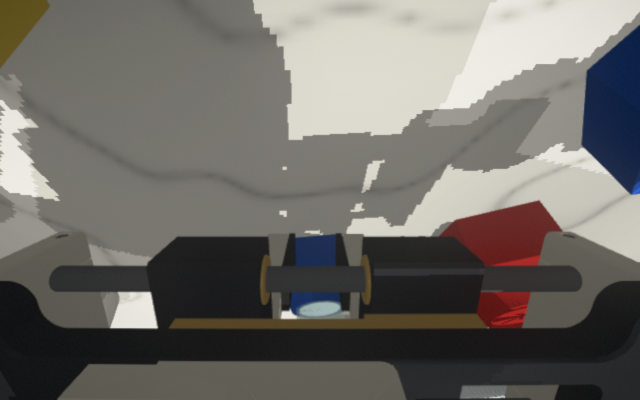

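carry_out:
  series:
    - [[3.4, -0.4, 4.9, 0, 0, 0], [6.8, -0.8, 9.9, 0, 0, 0], [10.3, -1.3, 14.8, 0, 0, 0], [13.7, -1.7, 19.7, 0, 0, 0], [17.1, -2.1, 24.7, 0, 0, 0], [20.5, -2.5, 29.6, 0, 0, 0], [23.9, -2.9, 34.5, 0, 0, 0], [27.4, -3.4, 39.4, 0, 0, 0], [30.8, -3.8, 44.4, 0, 0, 0], [34.2, -4.2, 49.3, 0, 0, 0]]

```text
clock: 11.48
tool_pos: [0.5997, -0.0736, 0.0134]
orientation: [8.7, 54.7, 97.0]
force: [0.2, -1.8, 1.5]
opening: 0.0241
```

```bash
python3 - <<'E'
from mv import *
done([34.2,-4.2,49.3,0,0,0]); state()
for n in ['top','scene','wrist']: snap(n,n+'8')
crop(load('top8'),'c17',280,150,420,270,5);crop(load('scene8'),'c18',230,130,390,330,4)
E
```

```text
t 11.47 tcp [ 0.5997 -0.0736  0.0134] cmd [ 0.6012 -0.0732  0.0139] angerr 0.09 F [ 0.2 -1.8  1.5] q [-11.8  36.7   1.2 -35.3 -71.2  26.8] open 0.024
```

View pics/c17.png

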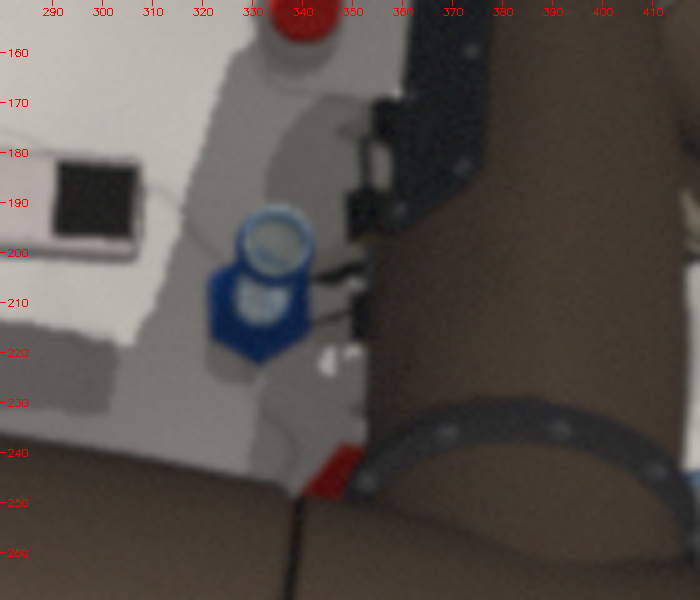

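View pics/c18.png

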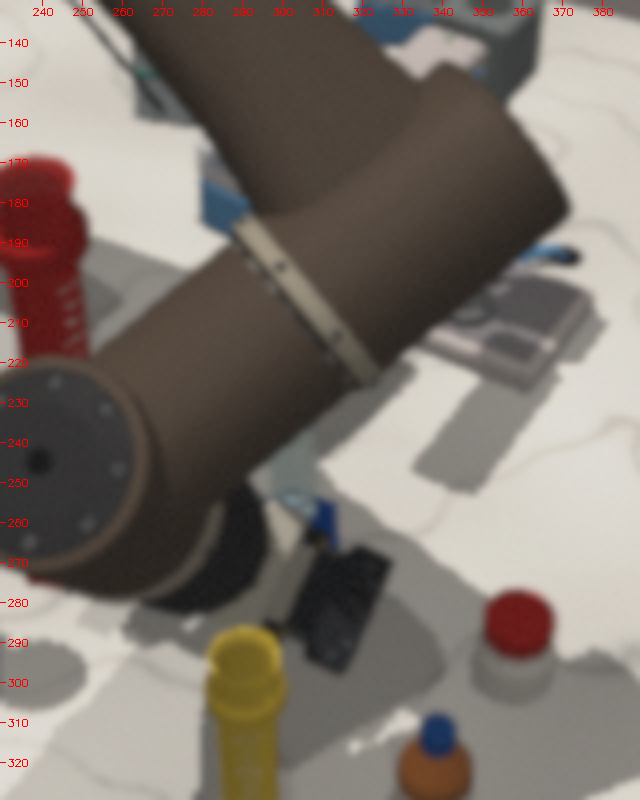

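View pics/wrist8.png

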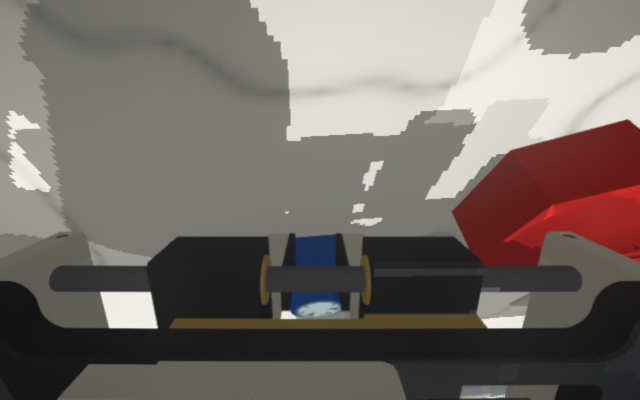

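```bash
python3 - <<'E'
from fk import *
t=load('top0')
for a,b,z in [((393.5,223.8),(331.3,222.3),.012),((405.7,201),(334.6,198.5),.192)]:
    A,B=onz(t,a,z),onz(t,b,z); print((B-A).round(4), B.round(4))
H=np.load('H2.npy'); q=get_obs()['joint_pos'][:5]
for y in (-.073,-.02,.025):
    q,c=ik(np.array([.603,y,.014]),H[:,0],q); a=fk(np.r_[q,0],PR,-1); w,w2,el=a[2],a[3],a[1]
    print(y,'w',w.round(3),'w2',w2.round(3),'beyond',(w+(w-w2)/.192*.1).round(3))
    for pt in ([.60,.034,.31],[.63,.034,.31],[.6,.06,.31],[.587,.226,.36]):
        pt=np.array(pt)
        def ds(A,B): u=np.clip((pt-A)@(B-A)/((B-A)@(B-A)),0,1); return np.linalg.norm(A+u*(B-A)-pt)
        print('   ',pt,round(ds(w,el),3),round(ds(w2,w+(w-w2)/.192*.1),3), 'tool',round(ds(w2,a[4]),3))
E
```

```text
[0.0092 0.1914 0.    ] [ 0.5649 -0.0361  0.012 ]
[0.0112 0.1921 0.    ] [ 0.6024 -0.0375  0.192 ]
-0.073 w [ 0.725 -0.15   0.414] w2 [ 0.63  -0.29   0.323] beyond [ 0.774 -0.077  0.461]
    [0.6   0.034 0.31 ] 0.235 0.244 tool 0.258
    [0.63  0.034 0.31 ] 0.227 0.228 tool 0.258
    [0.6  0.06 0.31] 0.255 0.262 tool 0.279
    [0.587 0.226 0.36 ] 0.378 0.37 tool 0.444
-0.02 w [ 0.718 -0.094  0.416] w2 [ 0.63  -0.237  0.323] beyond [ 0.763 -0.019  0.465]
    [0.6   0.034 0.31 ] 0.199 0.204 tool 0.215
    [0.63  0.034 0.31 ] 0.187 0.188 tool 0.215
    [0.6  0.06 0.31] 0.216 0.221 tool 0.236
    [0.587 0.226 0.36 ] 0.334 0.32 tool 0.401
0.025 w [ 0.711 -0.047  0.419] w2 [ 0.63  -0.192  0.323] beyond [0.753 0.029 0.468]
    [0.6   0.034 0.31 ] 0.173 0.17 tool 0.179
    [0.63  0.034 0.31 ] 0.158 0.155 tool 0.178
    [0.6  0.06 0.31] 0.186 0.187 tool 0.2
    [0.587 0.226 0.36 ] 0.295 0.279 tool 0.364
```

```bash
python3 - <<'E'
from mv import *
t=load('top0')
c=np.mean([(306.5,183),(291,181.5),(290,196.5),(305.5,197)],0); print(c)
for j in (0,.004,.008,.012): print(j,onz(t,c,.314-j).round(4))
crop(load('top8'),'c19',270,170,320,215,14)
s=load('scene0'); c2=np.mean([(330,159),(319,154),(309.5,161.5),(320.5,166.5)],0)
for j in (0,.004,.008,.012): print('scene',j,onz(s,c2,.314-j).round(4))
print('scene ring0',onz(s,(257.5,265.5),.192),'top ring0',onz(t,(405.7,201),.192))
E
```

```text
[298.25 189.5 ]
0 [0.6018 0.0573 0.314 ]
0.004 [0.6027 0.0574 0.31  ]
0.008 [0.6036 0.0575 0.306 ]
0.012 [0.6045 0.0576 0.302 ]
scene 0 [0.6089 0.0466 0.314 ]
scene 0.004 [0.6065 0.0518 0.31  ]
scene 0.008 [0.604 0.057 0.306]
scene 0.012 [0.6016 0.0622 0.302 ]
scene ring0 [ 0.58845763 -0.22399586  0.192     ] top ring0 [ 0.59128373 -0.22965147  0.192     ]
```

View pics/c19.png

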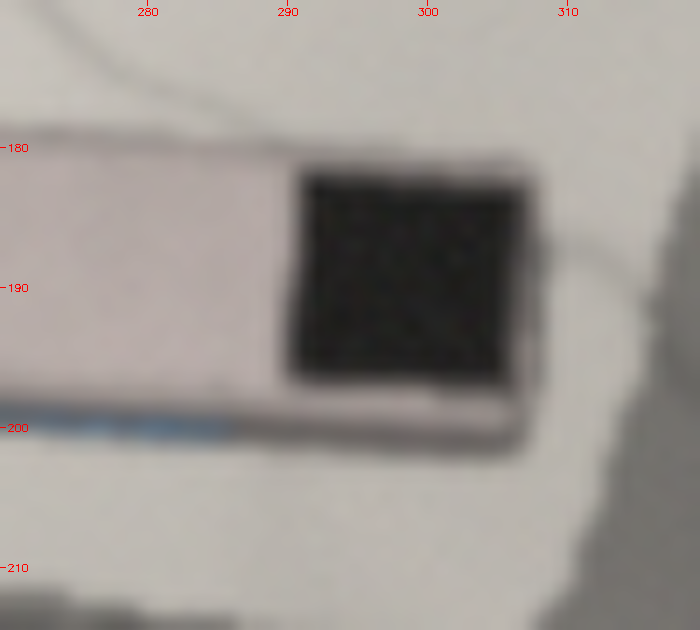

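carry_out:
  series:
    - [[3.4, -0.1, 4.9, 0, 0, 0], [6.9, -0.3, 9.8, 0, 0, 0], [10.3, -0.4, 14.8, 0, 0, 0], [13.8, -0.5, 19.7, 0, 0, 0], [17.2, -0.7, 24.6, 0, 0, 0], [20.6, -0.8, 29.5, 0, 0, 0], [24.1, -0.9, 34.4, 0, 0, 0], [27.5, -1, 39.4, 0, 0, 0], [31, -1.2, 44.3, 0, 0, 0], [34.4, -1.3, 49.2, 0, 0, 0]]

```text
clock: 12.88
tool_pos: [0.6011, -0.0136, 0.0134]
orientation: [8.7, 54.7, 97.0]
force: [0.4, -0.8, -0.1]
opening: 0.0242
```

```bash
python3 - <<'E'
from mv import *
done([34.4,-1.3,49.2,0,0,0]); state()
for n in ['top','scene','wrist']: snap(n,n+'9')
crop(load('top9'),'c20',270,160,370,250,8);crop(load('scene9'),'c21',250,120,380,300,4)
E
```

```text
t 12.88 tcp [ 0.6011 -0.0136  0.0134] cmd [ 0.6026 -0.0131  0.0138] angerr 0.09 F [ 0.4 -0.8 -0.1] q [ -6.9  35.2  -1.2 -37.2 -68.1  24. ] open 0.024
```

View pics/c20.png

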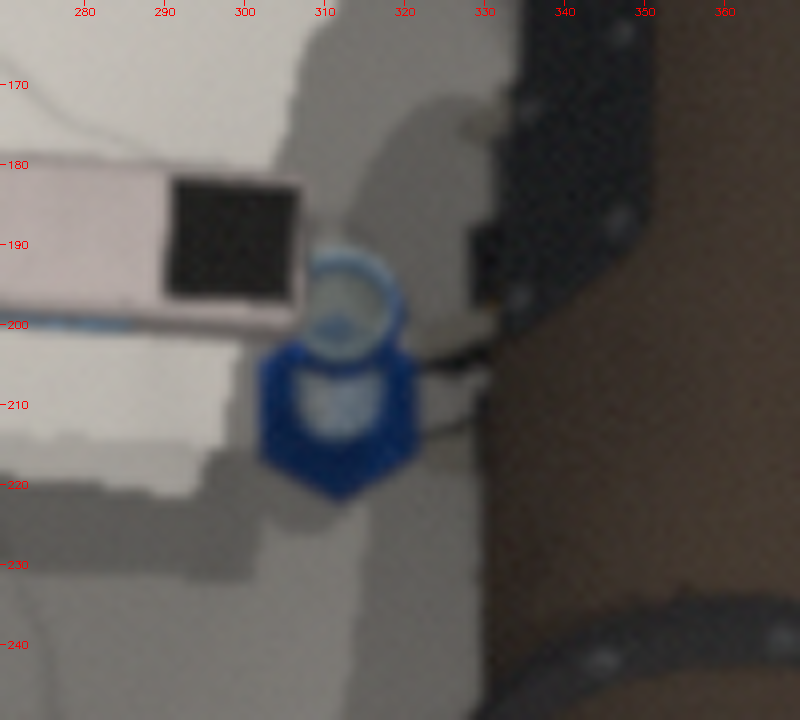

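View pics/c21.png

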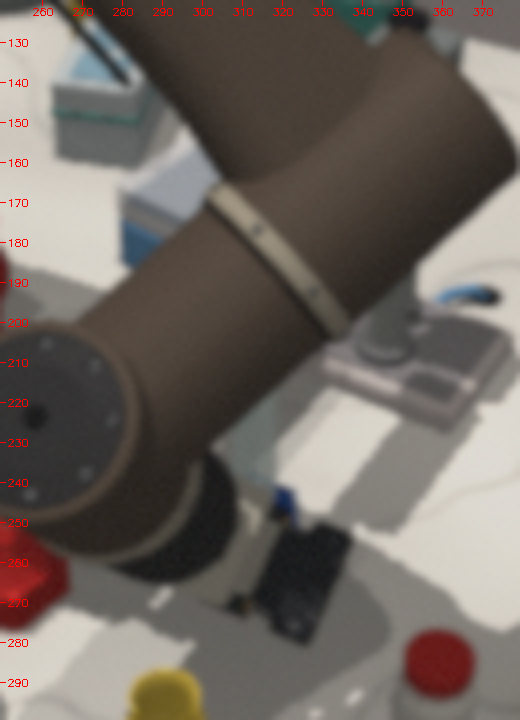

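View pics/wrist9.png

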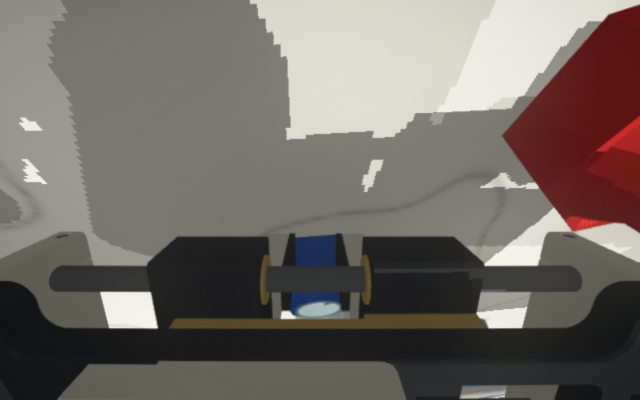

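```bash
cat > foot.py <<'E'
from fit import cyl
from fk import *
t0=load('top0')
def foot(cl,cr,rb,a=30,t=t0):
    def r(p):
        q=np.vstack([proj(t,c) for c in cyl([p[0],p[1],np.radians(a)])[:2]])
        return [(q[:,0].min()+q[:,0].max())/2-(cl+cr)/2, q[:,1].max()-rb]
    f=least_squares(r,[.6,-.1]); q=np.vstack([proj(t,c) for c in cyl([*f.x,np.radians(a)])[:2]])
    return f.x.round(4), 'width model',round(np.ptp(q[:,0]),1),'meas',cr-cl
if __name__=='__main__':
    print('top0',foot(383.3,404.2,224)); print('top8',foot(321,341,222.5)); print('top9',foot(301.8,321.7,222.3))
E
python3 foot.py | grep top
```

```text
top0 (array([ 0.5925, -0.23  ]), 'width model', np.float64(22.0), 'meas', 20.899999999999977)
top8 (array([ 0.6018, -0.036 ]), 'width model', np.float64(20.8), 'meas', 20)
top9 (array([0.6039, 0.0231]), 'width model', np.float64(20.6), 'meas', 19.899999999999977)
```

carry_out:
  series:
    - [[2.3, -0.1, 3.3, 0, 0, 0], [4.6, -0.3, 6.5, 0, 0, 0], [6.9, -0.4, 9.8, 0, 0, 0], [9.2, -0.5, 13.1, 0, 0, 0], [11.5, -0.6, 16.4, 0, 0, 0], [13.8, -0.7, 19.6, 0, 0, 0], [15.5, -0.8, 22.1, 0, 0, 0], [17, -0.9, 24.2, 0, 0, 0], [18, -1, 25.7, 0, 0, 0], [18.7, -1, 26.8, 0, 0, 0]]

```text
clock: 14.28
tool_pos: [0.6021, 0.0188, 0.0133]
orientation: [8.7, 54.7, 97.0]
force: [-0.6, -1.5, 2.2]
opening: 0.0243
```

```bash
python3 - <<'E'
from mv import *
done([18.7,-1,26.8,0,0,0]); state()
for n in ['top','scene','wrist']: snap(n,n+'10')
crop(load('top10'),'c22',260,160,360,250,8);crop(load('scene10'),'c23',250,120,380,300,4)
E
```

```text
t 14.28 tcp [0.6021 0.0188 0.0133] cmd [0.6036 0.0195 0.0138] angerr 0.09 F [-0.6 -1.5  2.2] q [ -4.3  34.6  -2.2 -38.2 -66.6  22.4] open 0.024
```

View pics/c22.png

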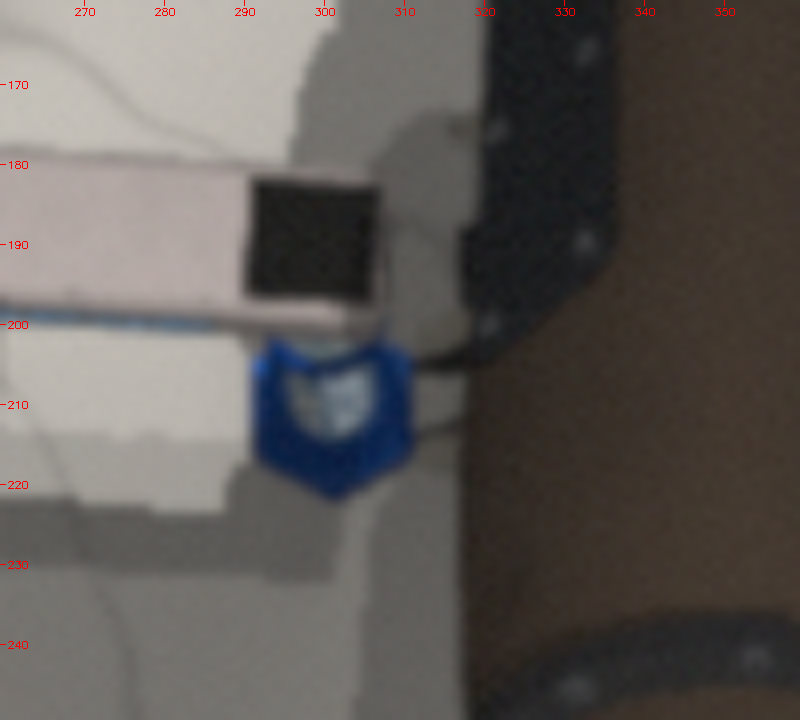

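View pics/c23.png

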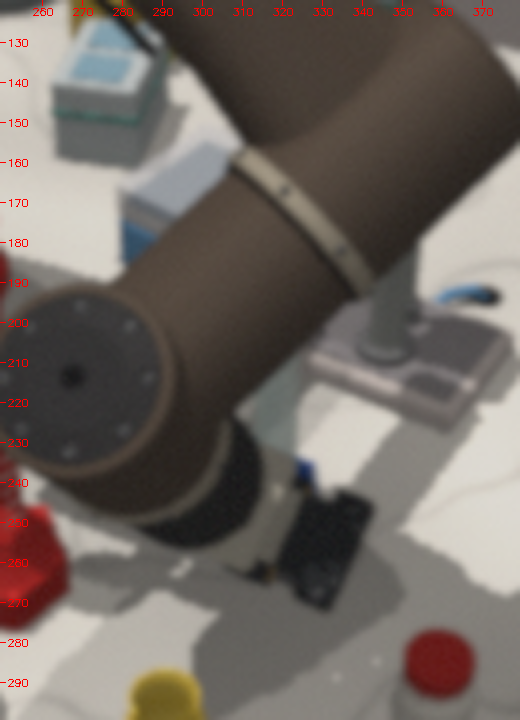

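```bash
python3 - <<'E' | tail -3
from foot import *
print('top10',foot(290.9,311,222.2))
H=np.load('H2.npy'); p,R=get(); print(row(p+[0,-.02,0],H).round(1),row(p+[0,-.08,.0],H).round(1),row(p+[0,-.10,.25],H).round(1))
E
```

```text
[ 1.5  0.1]]
top10 (array([0.6049, 0.056 ]), 'width model', np.float64(20.5), 'meas', 20.100000000000023)
[-11.5  -0.  -16.4  -0.    0.   -0. ] [-45.9  -0.  -65.5  -0.    0.   -0. ] [-261.4   21.8   60.9   -0.     0.    -0. ]
```

carry_out:
  series:
    - [[-3, 0, -4.2, 0, 0, 0], [-11.5, 0, -16.4, 0, 0, 0], [-29, 0, -41, 0, 0, 0], [-46, 0, -65.5, 0, 0, 0], [-80, 3.5, -55, 0, 0, 0], [-116, 7, -35, 0, 0, 0], [-152, 11, -10, 0, 0, 0], [-190, 14.5, 15, 0, 0, 0], [-226, 18, 38, 0, 0, 0], [-261.4, 21.8, 60.9, 0, 0, 0]]

```text
clock: 15.68
tool_pos: [0.6016, -0.0825, 0.2649]
orientation: [8.7, 54.7, 97.0]
force: [0.6, -0.6, -0.8]
opening: 0.0244
```

```bash
python3 - <<'E'
from mv import *
done([-261.4,21.8,60.9,0,0,0]); state()
for n in ['top','scene','wrist']: snap(n,n+'11')
crop(load('top11'),'c24',260,160,360,250,8)
E
```

```text
t 15.68 tcp [ 0.6016 -0.0825  0.2649] cmd [ 0.6036 -0.0805  0.2638] angerr 0.13 F [ 0.6 -0.6 -0.8] q [-12.1  23.1  13.8 -33.1 -93.1  12.2] open 0.024
```

View pics/c24.png

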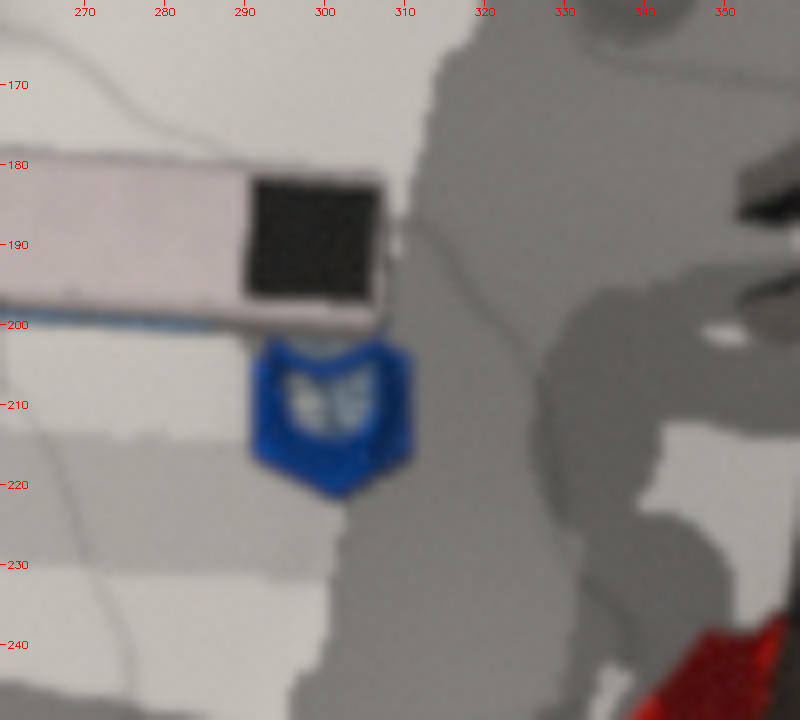

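View pics/scene11.png

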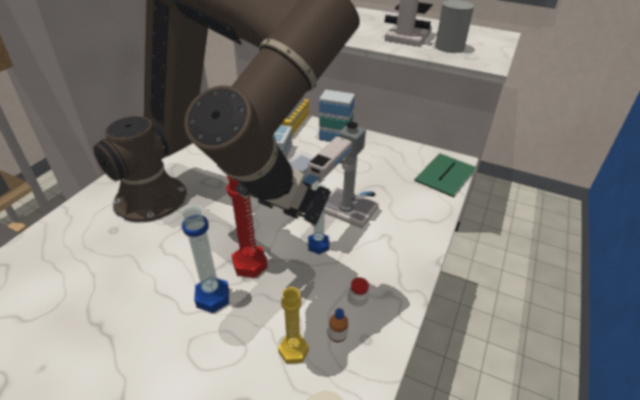

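View pics/wrist11.png

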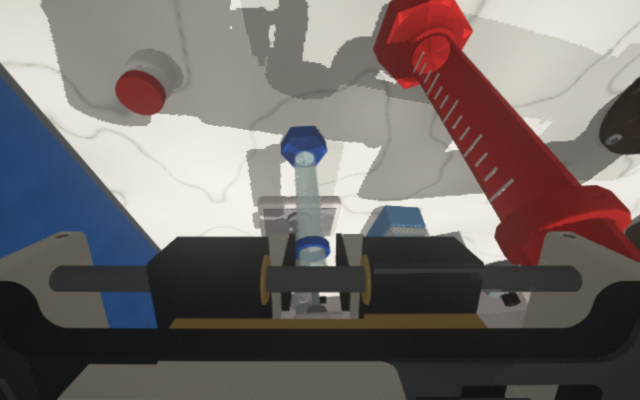

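```bash
python3 - <<'E'
from fk import *
print(row([.604,-.18,.38],lean(50)).round(1)); q,c=ik(np.array([.604,-.18,.38]),lean(50)[:,0],get_obs()['joint_pos'][:5]); print(q.round(1),c)
a=fk(np.r_[q,0],PR,-1); print([x.round(2) for x in a[1:5]])
E
```

```text
[-151.9    9.7  -15.1   -3.4  -15.    -3.7]
[ -28.2   27.9   32.   -47.7 -114. ] 6.634334742999345e-26
[array([ 0.25, -0.13,  0.73]), array([ 0.66, -0.35,  0.77]), array([ 0.6 , -0.47,  0.62]), array([ 0.6 , -0.18,  0.38])]
```

carry_out:
  series:
    - [[-50, 3, -5, -1, -5, -1.2], [-100, 6.5, -10, -2.2, -10, -2.4], [-151.9, 9.7, -15.1, -3.4, -15, -3.7], [-151.9, 9.7, -15.1, -3.4, -15, -3.7], [-151.9, 9.7, -15.1, -3.4, -15, -3.7]]

```text
clock: 16.45
tool_pos: [0.6021, -0.1816, 0.378]
orientation: [0.2, 39.9, 89.9]
force: [0.2, 0.2, -0.0]
opening: 0.024
```

```bash
python3 - <<'E'
from mv import *
done([-151.9,9.7,-15.1,-3.4,-15,-3.7]); state()
for n in ['top','scene','wrist']: snap(n,n+'12')
crop(load('scene12'),'c25',290,110,390,270,5)
crop(load('wrist12'),'c26',220,100,420,260,4)
E
```

```text
t 16.45 tcp [ 0.6021 -0.1816  0.378 ] cmd [ 0.604 -0.18   0.38 ] angerr 0.22 F [ 0.2  0.2 -0. ] q [ -28.4   27.9   31.8  -47.7 -113.9   15.8] open 0.024
```

View pics/c25.png

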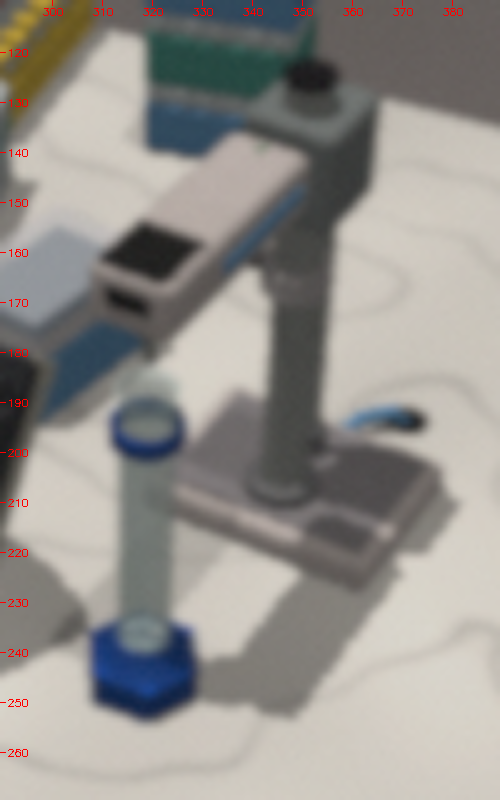

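View pics/c26.png

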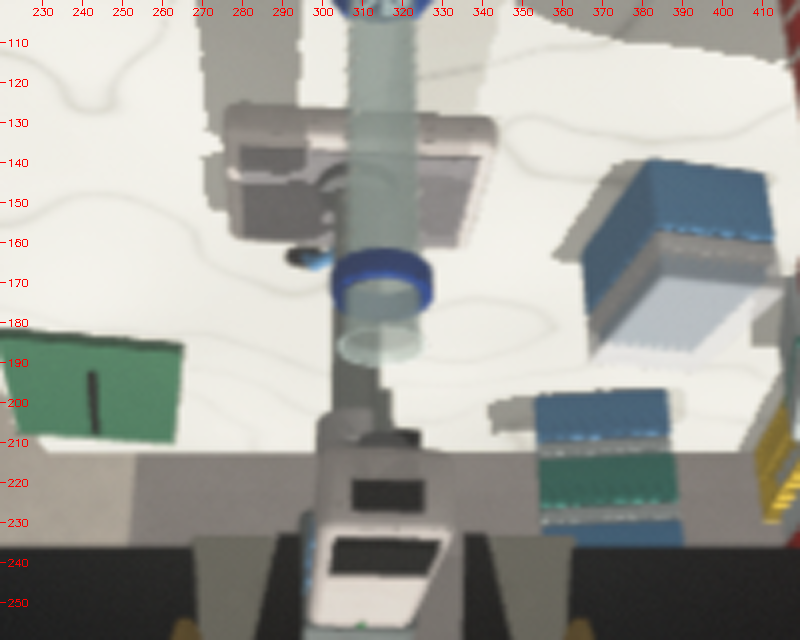

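```bash
python3 - <<'E'
from mv import *
s=load('scene12'); w=load('wrist12')
crop(s,'c27',300,145,340,205,13); crop(w,'c28',285,150,345,250,8)
for j in (.004,.008,.012): print(j,'pad scene',onz(s,(319.75,160.25),.314-j).round(4),'wrist',onz(w,(315,238.8),.314-j).round(4))
print('ring scene',onz(s,(319,194.8),.192).round(4),'rim',onz(s,(319,185.5),.22).round(4),'wrist ring',onz(w,(314.2,169),.192).round(4),'rim',onz(w,(314,186),.22).round(4))
E
```

```text
0.004 pad scene [0.6065 0.0518 0.31  ] wrist [0.6029 0.0449 0.31  ]
0.008 pad scene [0.604 0.057 0.306] wrist [0.603  0.0591 0.306 ]
0.012 pad scene [0.6016 0.0622 0.302 ] wrist [0.603  0.0733 0.302 ]
ring scene [0.6026 0.0598 0.192 ] rim [0.6002 0.0636 0.22  ] wrist ring [0.6041 0.0513 0.192 ] rim [0.6044 0.0566 0.22  ]
```

View pics/c27.png

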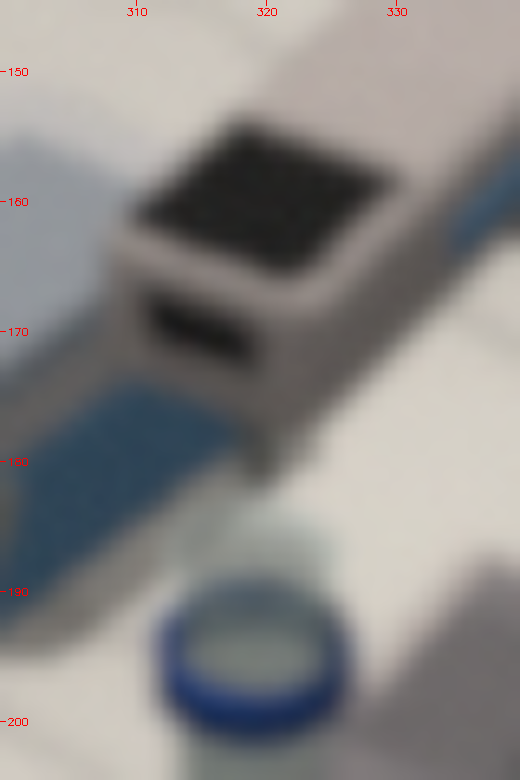

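View pics/c28.png

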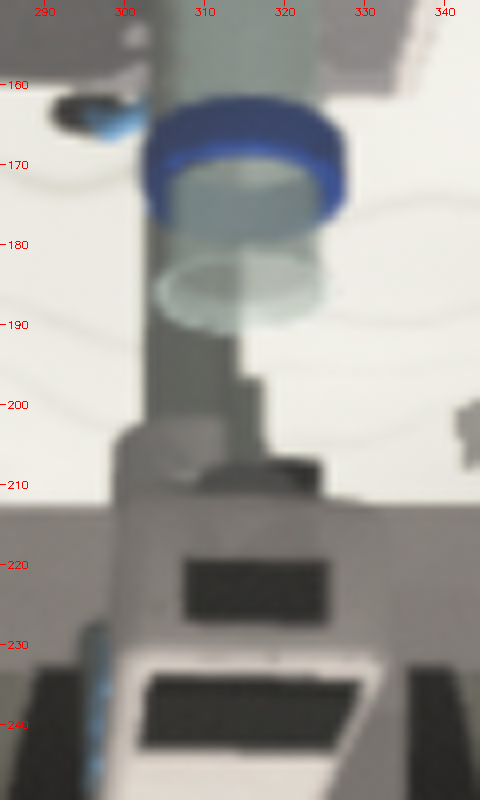

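```bash
python3 - <<'E'
from mv import *
s=load('scene12'); w=load('wrist12')
for j in (0,.004,.008,.012): print(j,'tip scene',onz(s,(319.8,181.5),.245-j).round(4),'tip wrist',onz(w,(314.7,196.7),.245-j).round(4))
E
python3 - <<'E' | tail -8
from foot import *
from fit import D,dpts,B,P
s=load('scene12'); w=load('wrist12'); t=load('top12')
G=(0,255,0)
def circ(x,y,r,z): th=np.linspace(0,6.28,40); return np.c_[x+r*np.cos(th),y+r*np.sin(th),0*th+z]
def draw(cam,fn,box,c,n,j):
    d=[(proj(cam,q),G) for q in cyl([*c,np.radians(30)])]+[(proj(cam,circ(*c,.0215,z)),G) for z in (.186,.198)]
    yaw=D[2]
    d+=[(proj(cam,dpts([*n,yaw,j],P)),(255,0,255)),(proj(cam,circ(*n,.004,.245-j)),(0,0,255)),(proj(cam,circ(*n,.004,.27-j)),(0,0,255))]
    crop(cam,fn,*box,d)
c=(.6035,.0565); n=(.6035,.0575)
draw(s,'g1',(290,140,350,260,6),c,n,.010); draw(w,'g2',(270,80,360,260,4),c,n,.010); draw(t,'g3',(260,160,340,240,7),c,n,.010)
E
```

```text
0 tip scene [0.6083 0.0508 0.245 ] tip wrist [0.6033 0.0425 0.245 ]
0.004 tip scene [0.6061 0.0555 0.241 ] tip wrist [0.6033 0.0515 0.241 ]
0.008 tip scene [0.6039 0.0602 0.237 ] tip wrist [0.6033 0.0604 0.237 ]
0.012 tip scene [0.6018 0.0648 0.233 ] tip wrist [0.6034 0.0693 0.233 ]
 [-2.  -1.4]
 [ 1.8  1.2]
 [ 2.2 -0.4]
 [-0.3 -1.5]
 [ 0.3 -0.3]
 [-1.7  0.1]
 [-0.6  0.2]
 [ 1.5  0.1]]
```

View pics/g1.png

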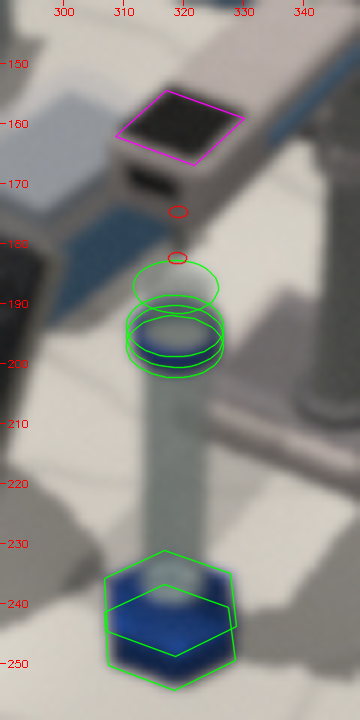

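View pics/g2.png

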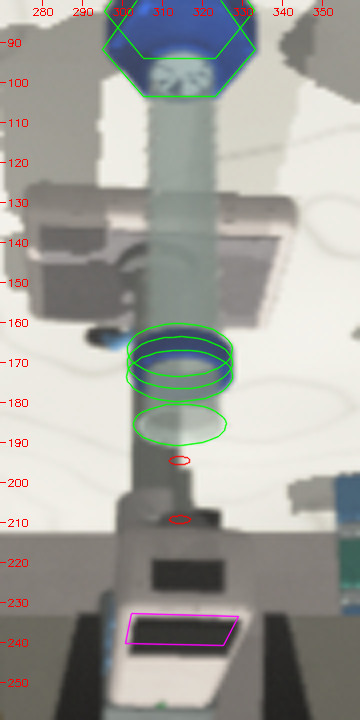

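View pics/g3.png

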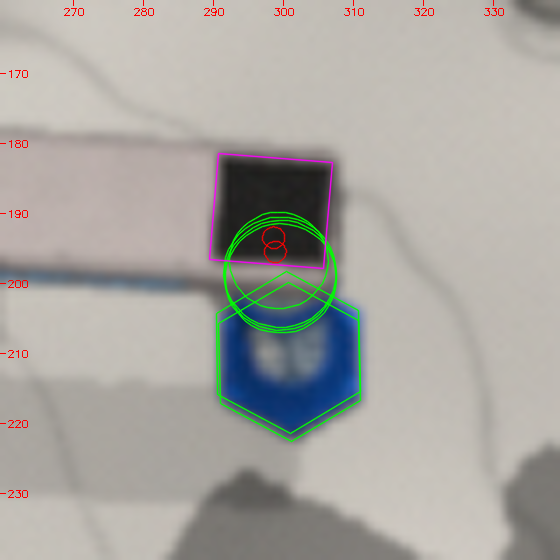

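```bash
python3 - <<'E'
from fk import *
print(row([.604,.0,.42],down(90)).round(1),row([.605,.056,.38],down(90)).round(1)); q,c=ik(np.array([.604,.056,.3]),down(90)[:,0],get_obs()['joint_pos'][:5]); print(q.round(1),c)
E
```

```text
[ 1.122e+02  1.000e-01  1.464e+02 -0.000e+00  5.000e+01 -0.000e+00] [180.8  -0.9 151.7  -0.   50.   -0. ]
[ 23.7  11.9  -1.8  -0.  -76.3] 3.5433977710116914e-18
```

carry_out:
  hand: 1
  series:
    - [[22, 0, 29, 0, 10, 0], [45, 0, 59, 0, 20, 0], [67, 0, 88, 0, 30, 0], [90, 0, 117, 0, 40, 0], [112, 0, 146, 0, 50, 0], [135, -0.3, 148, 0, 50, 0], [158, -0.6, 150, 0, 50, 0], [180.8, -0.9, 151.7, 0, 50, 0], [180.8, -0.9, 151.7, 0, 50, 0], [180.8, -0.9, 151.7, 0, 50, 0]]

```text
clock: 17.85
tool_pos: [0.604, 0.0539, 0.3795]
orientation: [88.9, 90.0, 178.7]
force: [-0.5, -0.6, -0.7]
opening: 0.0003
```

```bash
python3 - <<'E'
from mv import *
done([180.8,-.9,151.7,0,50,0]); state()
for n in ['scene','wrist']: snap(n,n+'13')
crop(load('scene13'),'c30',270,70,390,270,4)
E
```

```text
t 17.85 tcp [0.604  0.0539 0.3795] cmd [0.605 0.056 0.38 ] angerr 0.19 F [-0.5 -0.6 -0.7] q [ 23.5  10.8   6.8  -0.  -86.  -23.7] open 0.0
```

View pics/c30.png

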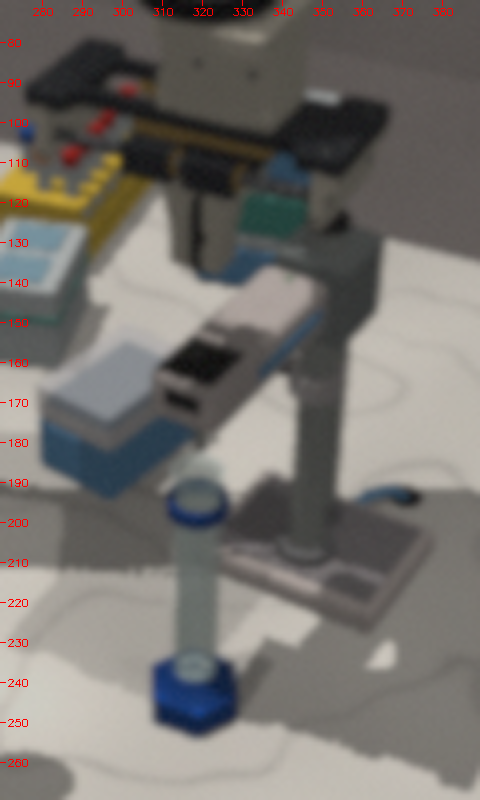

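View pics/wrist13.png

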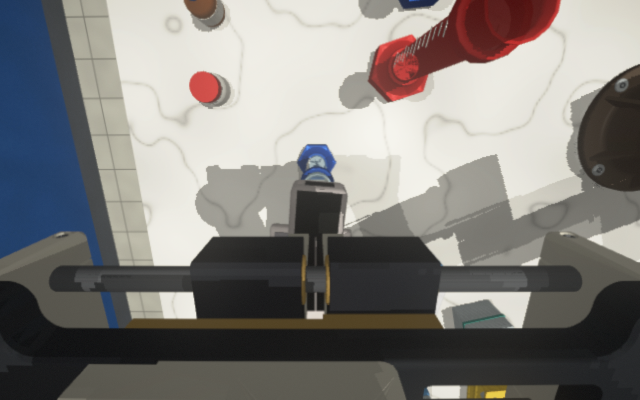

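carry_out:
  series:
    - [[20, 0, 0, 0, 0, 0], [40, 0, 0, 0, 0, 0], [55, 0, 0, 0, 0, 0], [63, 0, 0, 0, 0, 0], [67, 0, 0, 0, 0, 0], [70, 0, 0, 0, 0, 0], [73, 0, 0, 0, 0, 0], [76, 0, 0, 0, 0, 0], [79, 0, 0, 0, 0, 0], [82, 0, 0, 0, 0, 0]]

```text
clock: 19.2
tool_pos: [0.6039, 0.0553, 0.2989]
orientation: [-77.8, 89.9, 12.1]
force: [-2.4, 0.7, 5.7]
opening: 0.0002
```

```bash
python3 - <<'E'
from mv import *
done([82,0,0,0,0,0]); state()
s=snap('scene','scene14'); state(); crop(s,'c31',270,70,390,270,4)
E
```

```text
t 19.2 tcp [0.6039 0.0553 0.2989] cmd [0.605 0.056 0.298] angerr 0.13 F [-2.4  0.7  5.7] q [ 23.7  11.9  -1.9   0.  -76.1 -23.8] open 0.0
t 19.25 tcp [0.6039 0.0553 0.2985] cmd [0.605 0.056 0.298] angerr 0.12 F [-2.  -0.   4.1] q [ 23.7  11.9  -1.9   0.  -76.1 -23.8] open 0.0
```

View pics/c31.png

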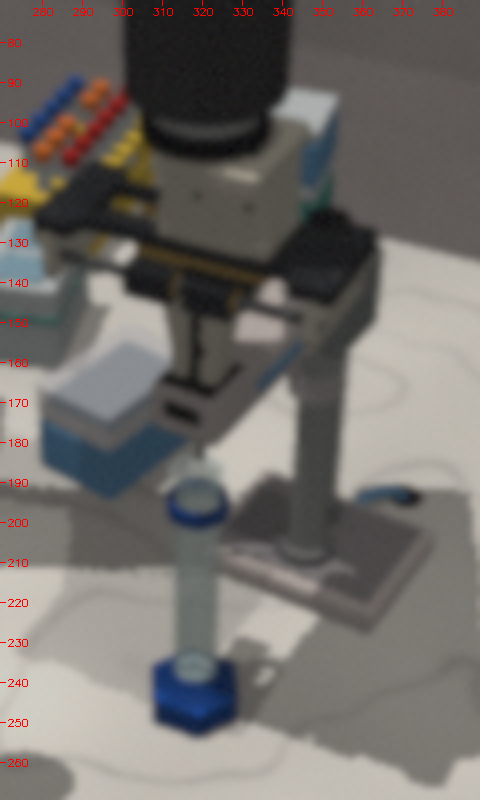

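carry_out:
  series:
    - [[3, 0, 0, 0, 0, 0], [6, 0, 0, 0, 0, 0], [9, 0, 0, 0, 0, 0], [12, 0, 0, 0, 0, 0], [15, 0, 0, 0, 0, 0], [18, 0, 0, 0, 0, 0], [20, 0, 0, 0, 0, 0], [22, 0, 0, 0, 0, 0], [24, 0, 0, 0, 0, 0], [26, 0, 0, 0, 0, 0]]

```text
clock: 20.5
tool_pos: [0.6039, 0.0552, 0.2728]
orientation: [-77.0, 89.9, 12.9]
force: [-2.1, 0.2, 5.7]
opening: 0.0004
```

```bash
python3 - <<'E'
from mv import *
done([26,0,0,0,0,0]); state()
s=snap('scene','scene15'); state(); crop(s,'c32',270,70,390,270,4)
E
```

```text
t 20.5 tcp [0.6039 0.0552 0.2728] cmd [0.605 0.056 0.272] angerr 0.12 F [-2.1  0.2  5.7] q [ 23.7  12.6  -4.3   0.  -73.  -23.8] open 0.0
t 20.55 tcp [0.6039 0.0552 0.2726] cmd [0.605 0.056 0.272] angerr 0.12 F [-1.4  0.3  4.7] q [ 23.7  12.6  -4.4   0.  -72.9 -23.8] open 0.0
```

View pics/c32.png

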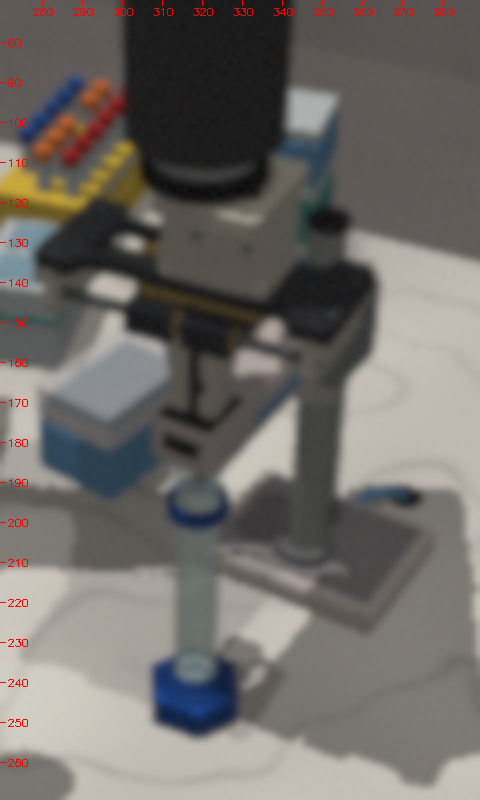

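carry_out:
  series:
    - [[1.5, 0, 0, 0, 0, 0], [3, 0, 0, 0, 0, 0], [4, 0, 0, 0, 0, 0], [4.5, 0, 0, 0, 0, 0], [5, 0, 0, 0, 0, 0]]

```text
clock: 21.18
tool_pos: [0.6039, 0.0553, 0.2693]
orientation: [-83.1, 89.9, 6.9]
force: [-6.3, 0.9, 16.0]
opening: 0.0005
```

```bash
python3 - <<'E'
from mv import *
done([5,0,0,0,0,0]); state()
E
```

```text
t 21.18 tcp [0.6039 0.0553 0.2693] cmd [0.605 0.056 0.267] angerr 0.17 F [-6.3  0.9 16. ] q [ 23.7  12.7  -4.7   0.  -72.5 -23.8] open 0.0
```

carry_out:
  series:
    - [[5.5, 0, 0, 0, 0, 0], [5.5, 0, 0, 0, 0, 0], [2, 0, 0, 0, 0, 0], [-5, 0, 0, 0, 0, 0], [-25, 0, 0, 0, 0, 0], [-60, 0, 0, 0, 0, 0], [-110, 0, -10, 0, 0, 0], [-130, 0, -60, 0, 0, 0], [-140, 0, -120, 0, 0, 0], [-150, 0, -180, 0, 0, 0]]

```text
clock: 22.42
tool_pos: [0.6033, -0.1262, 0.4168]
orientation: [24.9, 90.0, 114.8]
force: [1.3, 0.4, 0.8]
opening: 0.0007
```

```bash
python3 - <<'E'
from mv import *
done([-150,0,-180,0,0,0]); state()
for n in ['scene','top','wrist']: snap(n,n+'16')
state(); crop(load('scene16'),'c33',290,110,390,270,5); crop(load('top16'),'c34',260,160,360,250,8)
E
```

```text
t 22.43 tcp [ 0.6033 -0.1262  0.4168] cmd [ 0.605 -0.124  0.417] angerr 0.03 F [1.3 0.4 0.8] q [  6.3  11.7  12.6  -0.  -90.9  -6.4] open 0.001
t 22.57 tcp [ 0.6033 -0.1276  0.4165] cmd [ 0.605 -0.124  0.417] angerr 0.33 F [0.6 0.1 0.3] q [  6.2  11.8  12.6   0.  -90.8  -6.5] open 0.0
```

View pics/c33.png

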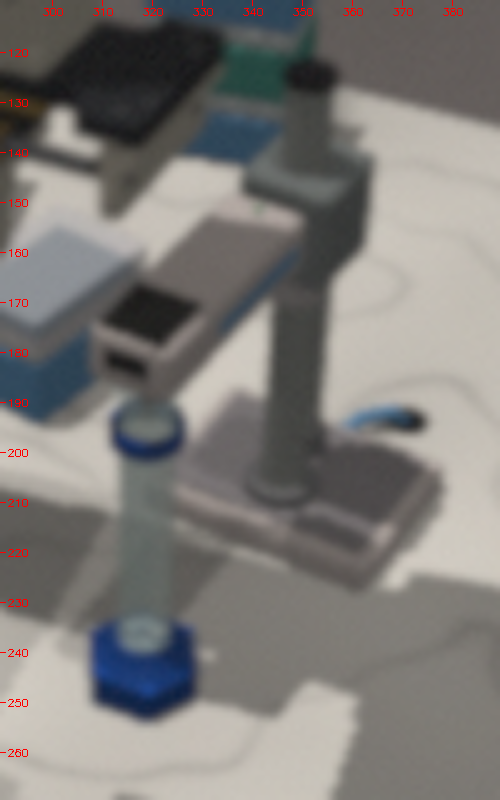

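View pics/c34.png

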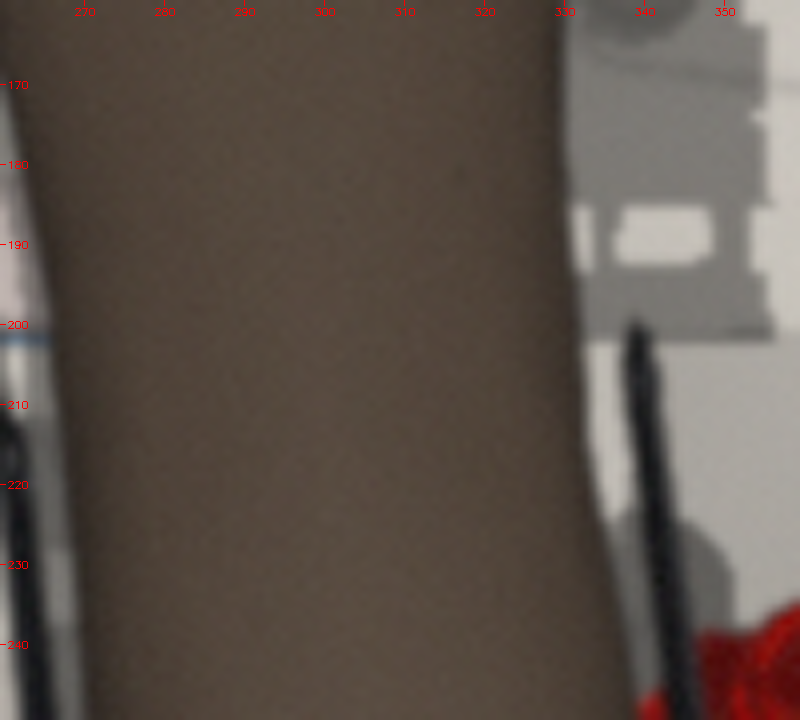

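View pics/scene16.png

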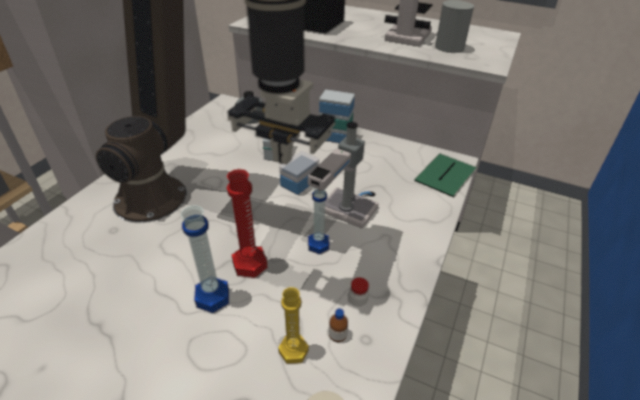

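```bash
python3 - <<'E'
from mv import *
s=load('scene16')
for z in (.269,.273,.277): print(z,onz(s,(319.5,173),z).round(4))
print(proj(s,[[.6035,.0575,.269]]),'before model j=.009',proj(s,[[.6035,.0575,.305]]), 'ring',onz(s,(319.2,195),.192).round(4))
a=load('scene0')['color'].astype(int);b=s['color'].astype(int)
for n,(x0,y0,x1,y1) in dict(jar=(345,275,375,305),bottle=(325,308,352,342),yellow=(275,285,312,365)).items(): print(n,np.abs(a-b)[y0:y1,x0:x1].mean().round(1))
state()
E
```

```text
0.269 [0.6055 0.054  0.269 ]
0.273 [0.6077 0.0491 0.273 ]
0.277 [0.61   0.0443 0.277 ]
[[319.40042039 172.06790322]] before model j=.009 [[319.6342797  160.42419094]] ring [0.6034 0.0593 0.192 ]
jar 30.9
bottle 9.3
yellow 15.5
t 22.57 tcp [ 0.6033 -0.1276  0.4165] cmd [ 0.605 -0.124  0.417] angerr 0.33 F [0.6 0.1 0.3] q [  6.2  11.8  12.6   0.  -90.8  -6.5] open 0.0
```

carry_out:
  series:
    - [[0, 0, 0, 0, 0, 0], [0, 0, 0, 0, 0, 0], [0, 0, 0, 0, 0, 0]]

```text
clock: 22.95
tool_pos: [0.6034, -0.1237, 0.4164]
orientation: [64.8, 90.0, 154.7]
force: [-0.7, -0.4, 0.2]
opening: 0.0005
```

```bash
python3 - <<'E'
from mv import *
s=snap('scene','scene17')
A=load('scene0')
c=lambda S:cv2.resize(cv2.cvtColor(S['color'],cv2.COLOR_RGB2BGR)[265:370,270:385],None,fx=3.4,fy=3.4,interpolation=cv2.INTER_CUBIC)
cv2.imwrite('pics/cmp.png',np.hstack([c(A),c(s)]))
state(); print(close_job())
E
```

```text
t 23.0 tcp [ 0.6034 -0.1239  0.4165] cmd [ 0.605 -0.124  0.417] angerr 0.01 F [-0.2 -0.7  0.1] q [  6.5  11.7  12.5  -0.  -90.8  -6.6] open 0.0
the job is handed in; nothing more can be done
None
```

View pics/cmp.png

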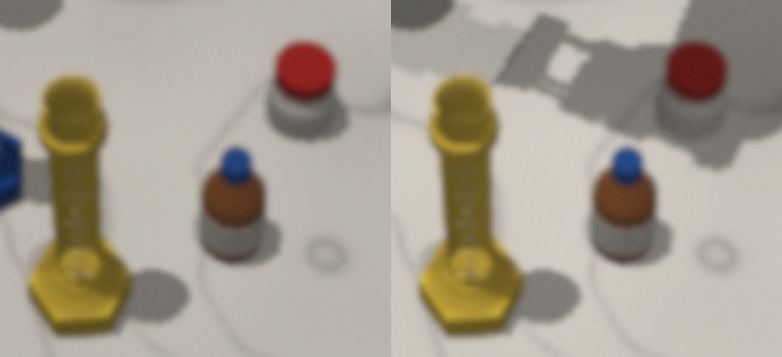

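The job was handed in at 23 s; no verdict is reported, so success is judged only from my own checks. I pushed the small clear cylinder with the blue foot about 0.29 m along the bench by its foot. The hand was leaned back 35°, and sampled push forces stayed near 3 N. I then pressed the dispenser head down and took the hand away.

**Last checks:**
- **Cylinder position:** before pressing, the three cameras put the mouth within about 3 mm of the nozzle axis. They disagreed with each other by a few millimetres. After pressing, the cylinder stands upright and in the same place in the scene picture.
- **Head:** it stopped at a pad height of 0.269 m, with the force rising from about 5 N to 16 N, which fits the lower stop. The scene picture afterwards shows it down, with the pad about 1 px from where it should be. The final top view was blocked by the arm, so it could not confirm this.
- **Bystanders:** the bottle, jar and yellow cylinder show no change in before-and-after crops. The automatic picture comparison did flag the jar, but the crop shows only a shadow on it. I judged the tip box, the red cylinder and the large blue one by eye only, and they look unmoved.
- **Hand:** the arm is clear of everything, and the force reading is within noise of zero.

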